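# Pack the inspected connector and close the case

## Robot

A 6-joint arm with a two-finger parallel gripper is mounted at the origin on the work surface. World frame = base frame: x ahead of the robot, y to its left, z up, the work surface at z = 0. Lengths are in mm, angles in rad, forces in N, time in s.
With the tool pointing down it reaches from about 275 to 750 mm from the base axis. Payload 10.2 kg.
Tool frame: the origin (TCP) lies at the very end of the fingers, on their centre line; the grasp point (between the pads) lies 19 mm behind it; x points along the fingers, z is the direction in which the jaws open and shut, and the axes are right-handed (so a half turn about x gives the same grasp; the last joint's range is limited). The gripper opens to 85 mm and grips with 20 to 120 N. Pads are 22 mm wide; open, the fingers measure 114 mm over their backs; the gripper's body (76 mm by 85 mm) begins 54 mm behind the grasp point. The pads swing forward as they close: fully open they stand 13 mm farther back than shut.
Start: joints at [-1.428, 0.313, 1.498, -0, 1.331, -0.223], TCP at [187.778, -490.276, 231.294] pointing down, gripper open.
Joint ranges: [-2.94, 2.94], [-0.97, 2.17], [0.19, 2.56], [-1.23, 4.37], [0.02, 3.11], [-2.88, 2.88]. Speed limits (rad/s): [2.39, 2.39, 3.01, 3.14, 3.14, 3.14].

## Interface

Orientations are given as a unit quaternion [w, x, y, z].
In Python, from rig import sense, vision, job gives the robot as it stands. The module is installed in compiled form; this text tells all that it offers.
- The arm moves only by the shell command python3 -m pendant 'ROWS' [FORCE]. ROWS is JSON, a list of rows, each a list of 7 numbers: the turn, a rotation vector about the tool's x, y, z in rad, then the shift along the tool's x, y, z in cm, then the opening, from 0 (shut) to 1 (fully open). A call has exactly 5 rows; each row is the pose to reach, as a shift and turn from the pose commanded when the call began, along the tool's axes at that moment; what a row does not reach only later rows make up. A row lasts 1/8 s, in which the tool goes at most 62.5 mm and 10.7 degrees, less where a joint would pass 70% of its speed; a pose out of reach is approached as far as the arm can. A call with a gripper value outside its range is refused whole. The fingers move at their own pace and stop on an object; FORCE is the grip in N (left out, the last holds). Time passes only in rows, so rows that repeat a pose let the fingers close, or fill a call up. It gives the time, the measured TCP pose, the force and the opening at its end, in the units of the state.
- sense(): the state, without advancing time (a new reading comes with each control period).
- vision.capture(name): name is "side" or "top" or "wrist"; returns the picture (400x640x3 uint8, red, green, blue); there is no depth.
- vision.calibration(name): a dict with "K" (3x3 intrinsics, pixels), "extrinsics" (4x4, takes a point from camera to world coordinates). Camera axes: x right, y up, looking along -z (the intrinsics and any distortion apply to the point x, -y, -z); pixel columns grow to the right and rows downward; lengths in mm; the calibration is good to about 2 mm. The wrist camera is an equidistant fisheye: a pixel r from the principal point sees the ray r / f radians off the axis. A picture is of the moment at which its call begins: read the wrist's pose just before it. calibration takes no time and is no camera call; for the wrist camera it gives the pose at the moment of the call.
- job.finish_job(): hands the job in, once; it reports no verdict.
The state is a dict: "time_s": time; "joints": joint angles; "dq": joint speeds; "tau": joint torques, N m; "eef_pos": TCP position; "ee_rot": TCP orientation; "force": force on the tool from outside, world axes, zero at the start; "wrist_torque": the same for the moment, N m; "grip_width": opening from 0.0 (shut) to 1.0 (fully open).
Only numpy, scipy, OpenCV 4.12 (cv2) and the standard library are available. Lean on these libraries where they do the work, as an engineer would, in place of code of your own. Each camera call takes 0.05 s, during which the arm holds its last target.

## Task

The connector under the video microscope has passed inspection: take it off the stage without knocking the microscope, stand it upright in the empty pocket of the transport case, and let go of it. Then lower the case's hinged cover gently until it is fully closed, never letting it drop, and leave the packed connectors standing in their pockets and the other things on the bench where they are.

Things in the scene. Friction and masses are not known exactly. Their poses are not given: they have to be found in the camera images.
- connector_center (a point): The inspected connector: white plastic tube connector standing upright, 60 mm high in all: a hexagonal foot nut 34 mm across flats and 20 mm high, above it a plain round barrel 25 mm in diameter and 40 mm high, open bore on top; about 60 g. It stands on the microscope's black stage, under the lens. This point is on its axis half-way up, 30 mm above its foot; its z axis runs up the barrel. The hex yaw does not matter.
- stage (a point): Point on top of the fixed video microscope's black base plate (20 mm above the table), on the optical axis. Its x axis points away from the robot, z up; the column (25 mm thick, 0.43 m high) stands 130 mm behind this point and 70 mm to the right. The plate is 200 mm wide and reaches 95 mm in front of this point. The connector stands within 17 mm of it.
- ring_light (a point): Centre of the underside of the microscope's ring light (66 mm in diameter), 190 mm above the stage on the optical axis. A 72 mm ring, the lens tube and the camera go on above it to about 0.5 m. A gripper coming straight down on the connector would hit it: lean the tool about 40 degrees (38 to 46 clears it), the hand towards the robot.
- case: Grey transport case, fixed; origin under its centre on the table. Its x axis points to its back (hinge side, away from the robot), y along the hinge, z up. Tray 134 mm (x) by 192 mm (y), outer walls 5 mm thick, rim 37 mm above the table, floor 5 mm thick. Two rows of three pockets, about 58 mm square, parted by walls 18 mm high above the floor; five hold connectors, the middle pocket of the row nearer to the robot is empty.
- empty_pocket (a point): Centre of the floor of the empty pocket, 5 mm above the table and 32 mm in front of the case's centre; axes as the case. Pocket clear width about 58 mm both ways. The connectors to its left and right stand 62 mm away, the one behind 64 mm.
- lid (a joint): Angle of the case's cover, rad: 0 closed on the tray's rim, growing as it opens, 1.85 at the stop. A shallow cover (grey frame, clear window), 134 by 192 mm, 34 mm high, about 0.3 kg. It starts open at 1.5 to 1.75. Its hinge is stiff enough to hold it standing open, but once the cover leans forward (below about 0.7) it falls shut by its own weight unless it is held.
- lid_hinge (a point): Middle of the cover's hinge axis, 37 mm above the table and 70 mm behind the case's centre. It is on the cover: its axes turn with the cover; its y axis is the hinge axis and its x axis points away from the pull bar.
- pull_bar (a point): Middle of the round aluminium pull bar (10 mm thick, 100 mm long, parallel to the hinge) that stands 40 mm off the cover's front face on a post at each end. In the cover's frame it lies 177 mm in front of the hinge axis and 26 mm up from it, so when closed it is 63 mm above the table. It may turn freely in a gripper that closes across it. Axes turn with the cover.
- packed1_center (a point): Connector already packed, same kind as the inspected one, in the case (near row, right, seen from the robot); point half-way up its axis. Leave it standing.
- packed2_center (a point): Connector already packed, same kind as the inspected one, in the case (near row, left, seen from the robot); point half-way up its axis. Leave it standing.
- packed3_center (a point): Connector already packed, same kind as the inspected one, in the case (far row, right, seen from the robot); point half-way up its axis. Leave it standing.
- packed4_center (a point): Connector already packed, same kind as the inspected one, in the case (far row, middle, seen from the robot); point half-way up its axis. Leave it standing.
- packed5_center (a point): Connector already packed, same kind as the inspected one, in the case (far row, left, seen from the robot); point half-way up its axis. Leave it standing.
- cap_nut: White hexagonal cap nut, 30 mm across flats, 18 mm high, on the microscope's base plate beside the connector; origin under its centre. Bystander.
- cutters: Small flush cutters with red handles, 117 mm long, 12 mm high, lying on the table between case and microscope; origin under the pivot. Bystander.
- alcohol: White bottle, 68 mm in diameter, 150 mm high, standing on the table at the back; origin under its centre. Bystander.

How it is judged:
By the outcome, as a careful person would: the job done as asked, in the order asked, and still so for the second after the job is handed in, with the robot touching nothing.
It also fails if it takes over 69 s, if anything falls off the work surface, if the arm or the gripper's body presses on something with over 40 N, if the wrist force passes 120 N, or if a joint passes its speed limit or range.

## Working session

There is one attempt and no reset: what is moved stays moved. The work goes in short steps, Python scripts to look and compute and a shell command to move; the robot and the scene stay as the last step left them, time stands still between calls to the robot, and variables do not carry over. Pictures are saved under pics/ and viewed, and the job is handed in when it is done.

```bash
mkdir -p pics; ls; python3 - <<'E'
from rig import sense, vision, job
import cv2
s=sense();print(s)
for n in("side","top","wrist"):
    c=vision.calibration(n);print(n,c)
    cv2.imwrite(f"pics/{n}0.png",vision.capture(n)[:,:,::-1])
E
```

```text
pics
{'time_s': 0.0, 'joints': array([-1.42839597e+00,  3.13441879e-01,  1.49845442e+00, -2.55633627e-06,
        1.33097246e+00, -2.23436306e-01]), 'dq': array([ 0.00059839,  0.00011217,  0.00070824, -0.00016127, -0.00047776,
        0.00094825]), 'tau': array([ 1.07481985e-03, -4.12261283e+01, -2.59740454e+01, -1.42599461e-04,
        4.13469766e-03,  6.03134310e-06]), 'eef_pos': array([ 187.7414501 , -490.00848111,  230.73269944]), 'ee_rot': array([ 0.58230203,  0.40103936,  0.582915  , -0.40037717]), 'force': array([-0.29608706,  0.66065761, -0.09621211]), 'wrist_torque': array([0.03112891, 0.01855114, 0.01760116]), 'grip_width': 0.9997285309132511}
side {'K': array([[463.77740565,   0.        , 314.48588935],
       [  0.        , 463.77740565, 196.19578873],
       [  0.        ,   0.        ,   1.        ]]), 'extrinsics': array([[-6.71636408e-01,  5.10592773e-01, -5.36842207e-01,
         7.35036344e+01],
       [-7.40864726e-01, -4.67652134e-01,  4.82100550e-01,
         4.71858710e+02],
       [-4.89834731e-03,  7.21523736e-01,  6.92372374e-01,
         8.03217643e+02],
   
[... 427 characters left out ...]
+01],
       [-1.32381138e-02,  1.90293234e-01,  9.81638038e-01,
         1.14500991e+03],
       [ 0.00000000e+00,  0.00000000e+00,  0.00000000e+00,
         1.00000000e+00]])}
wrist {'K': array([[309.70691629,   0.        , 313.23828005],
       [  0.        , 309.70691629, 196.42010787],
       [  0.        ,   0.        ,   1.        ]]), 'extrinsics': array([[ 3.58690519e-01,  8.85670292e-01,  2.94837659e-01,
         2.62588663e+02],
       [-9.33455397e-01,  3.40821960e-01,  1.11809717e-01,
        -4.61923621e+02],
       [-1.46060421e-03, -3.15322890e-01,  9.48983320e-01,
         3.72948757e+02],
       [ 0.00000000e+00,  0.00000000e+00,  0.00000000e+00,
         1.00000000e+00]])}
```

View pics/side0.png

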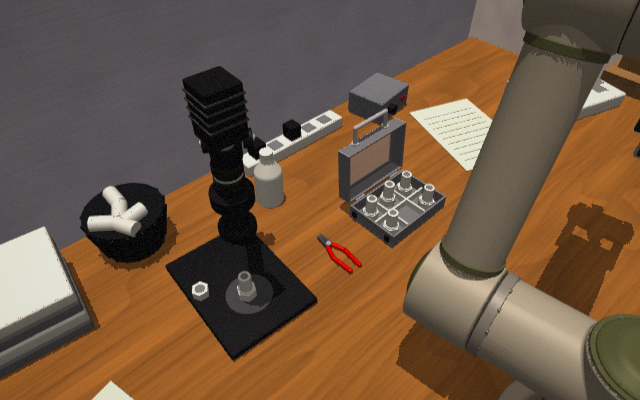

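View pics/top0.png

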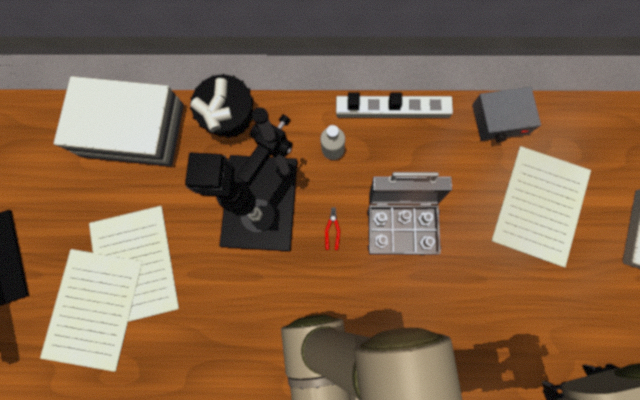

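View pics/wrist0.png

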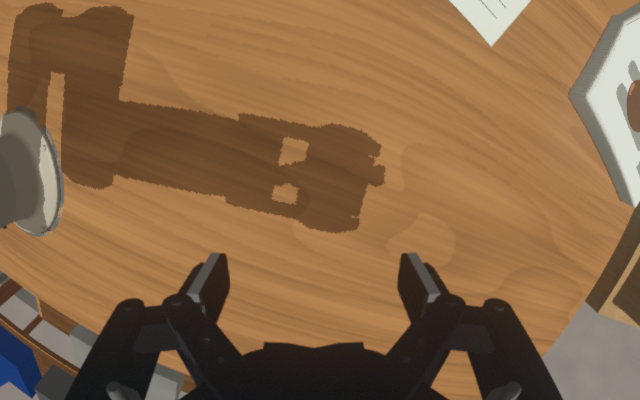

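The side view shows the connector at about (245,287), the nut at (200,290), the cutters at (340,253) and the case at (395,205) with its lid open. The top view shows the case at (404,230) and the stage at (258,215). I'll zoom in for exact pixels.

```bash
python3 - <<'E'
import cv2,numpy as np
s=cv2.imread("pics/side0.png");t=cv2.imread("pics/top0.png")
a=cv2.resize(s[100:250,325:455],None,fx=6,fy=4*1.0,interpolation=cv2.INTER_CUBIC)
cv2.imwrite("pics/a.png",cv2.resize(s[105:250,330:455],None,fx=4,fy=4,interpolation=cv2.INTER_CUBIC))
cv2.imwrite("pics/b.png",cv2.resize(s[215:360,160:330],None,fx=4,fy=4,interpolation=cv2.INTER_CUBIC))
cv2.imwrite("pics/c.png",cv2.resize(t[160:265,360:460],None,fx=5,fy=5,interpolation=cv2.INTER_CUBIC))
E
```

```text
(no output)
```

View pics/a.png

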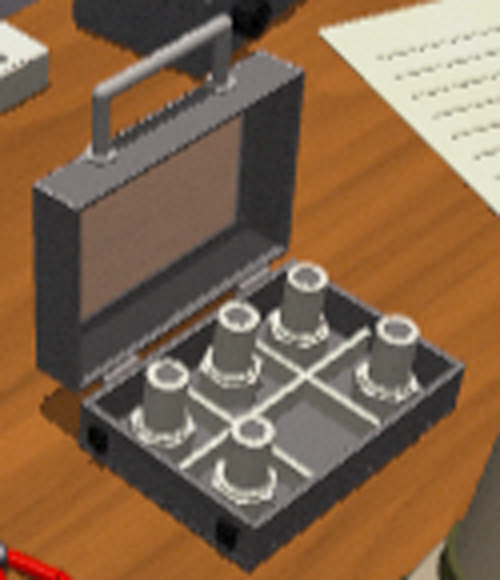

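View pics/b.png

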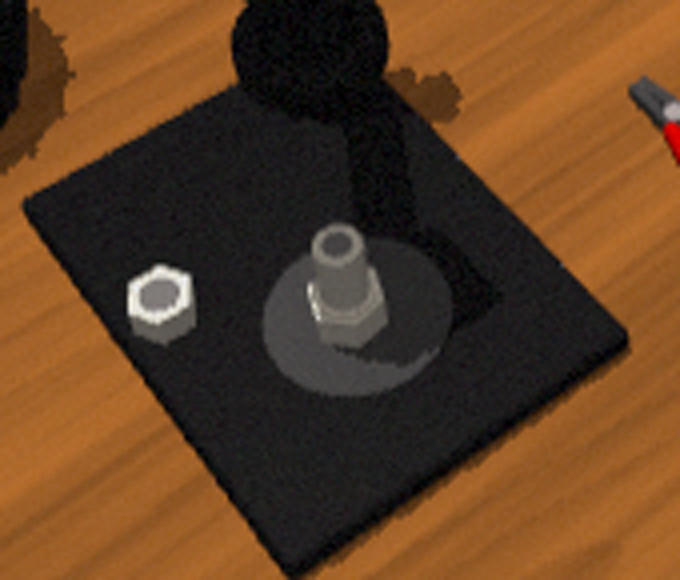

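View pics/c.png

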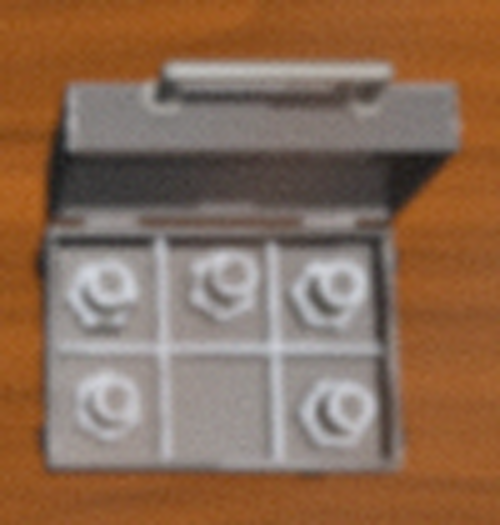

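Crop readings: the connector bore is at side (244.4,275.4). The case rim corners, bar ends and hinge are all visible in both views. I'll cast rays for these.

```bash
cat > h.py <<'E'
import numpy as np
from rig import vision
def ray(n,u,v,c=None):
    c=c or vision.calibration(n);K=c["K"];E=c["extrinsics"]
    a=(u-K[0,2])/K[0,0];b=(v-K[1,2])/K[1,1]
    if n=="wrist":
        r=np.hypot(a,b);k=np.sin(r)/r if r>1e-9 else 1;d=np.array([a*k,-b*k,-np.cos(r)])
    else: d=np.array([a,-b,-1.])
    d=E[:3,:3]@d;return E[:3,3],d/np.linalg.norm(d)
def onz(n,u,v,z,c=None):
    o,d=ray(n,u,v,c);return o+d*(z-o[2])/d[2]
def tri(p,q):
    o1,d1=ray(*p);o2,d2=ray(*q)
    A=np.c_[d1,-d2];t=np.linalg.lstsq(A,o2-o1,rcond=None)[0]
    a=o1+d1*t[0];b=o2+d2*t[1];return (a+b)/2,np.linalg.norm(a-b)
def C(p,s,o): return ((p[0]+.5)/s-.5+o[0],(p[1]+.5)/s-.5+o[1])
E
python3 - <<'E'
from h import *
np.set_printoptions(precision=1,suppress=True)
a=lambda x,y:C((x,y),4,(330,105));b=lambda x,y:C((x,y),4,(160,215));c=lambda x,y:C((x,y),5,(360,160))
print("bore",onz("side",*b(339,243),80))
for n,p in dict(front=(293,575),right=(627,340),left=(26,205)).items(): print("plate",n,onz("side",*b(*p),20))
print("glass centre",onz("side",*b(358,316),20))
print("nut",onz("side",*b(160,296),38))
for n,p in dict(nl=(250,525),nr=(463,365),fl=(85,405),fr=(300,262)).items(): print("rim side",n,onz("side",*a(*p),37))
for n,p in dict(nl=(48,465),nr=(400,468),fl=(47,230),fr=(390,232)).items(): print("rim top",n,onz("top",*c(*p),37))
L=tri(("side",*a(100,92)),("top",*c(167,72)));R=tri(("side",*a(222,22)),("top",*c(390,72)))
print("bar",L,R)
for n,p in dict(p2=(253,431),p1=(396,329),p5=(167,375),p4=(239,318),p3=(308,276)).items(): print(n,onz("side",*a(*p),65))
for n,p in dict(p2=(119,403),p1=(350,405),p5=(113,284),p4=(236,275),p3=(345,283)).items(): print(n,onz("top",*c(*p),65))
E
```

```text
bore [562.7 214.2  80. ]
plate front [468.9 315.7  20. ]
plate right [459.2 122.3  20. ]
plate left [735.  300.5  20. ]
glass centre [560.4 212.3  20. ]
nut [624.7 283.6  38. ]
rim side nl [ 459.9 -102.7   37. ]
rim side nr [ 457.7 -292.4   37. ]
rim side fl [ 586.1 -102.4   37. ]
rim side fr [ 584.1 -293.9   37. ]
rim top nl [ 456.8 -103.3   37. ]
rim top nr [ 457.  -294.2   37. ]
rim top fl [ 587.  -103.8   37. ]
rim top fr [ 587.4 -294.1   37. ]
bar (array([ 630.3, -146.3,  214.4]), np.float64(0.020065781910221653)) (array([ 633.5, -252. ,  210.1]), np.float64(3.192299805949208))
p2 [ 490.2 -135.5   65. ]
p1 [ 488.6 -260.7   65. ]
p5 [ 552.7 -133.2   65. ]
p4 [ 557.  -200.2   65. ]
p3 [ 553.8 -259.4   65. ]
p2 [ 488.1 -139.1   65. ]
p1 [ 488.1 -261.9   65. ]
p5 [ 552.4 -136.8   65. ]
p4 [ 557.8 -203.1   65. ]
p3 [ 553.9 -261.6   65. ]
```

The measurements agree with the sizes given. The case centre is about (523,-198.5) with near-zero yaw, and the two views of the rim and connectors match within 3 mm. The bar is about (632,-199,212), 179 mm from the hinge axis, so the lid is at about 1.64 rad. The connector is at (562.7,214.2). Next is a helper that works out moves.

```bash
cat >> h.py <<'E'
from scipy.spatial.transform import Rotation as Ro
from rig import sense
np.set_printoptions(precision=3,suppress=True)
def cur():
    s=sense();q=s["ee_rot"];return s,Ro.from_quat([q[1],q[2],q[3],q[0]]).as_matrix(),np.array(s["eef_pos"])
def orient(lean,cam,az=0):
    # lean deg, tool points outward at azimuth az; cam: 'robot' (camera side low) or 'left' (+y, jaws across bar)
    t=np.radians(lean);a=np.radians(az)
    x=np.array([np.sin(t)*np.cos(a),np.sin(t)*np.sin(a),-np.cos(t)])
    low=np.array([-np.cos(t)*np.cos(a),-np.cos(t)*np.sin(a),-np.sin(t)])
    lat=np.array([-np.sin(a),np.cos(a),0])
    c=low if cam=='robot' else lat
    y=CAMSIGN*c;return np.c_[x,y,np.cross(x,y)]
CAMSIGN=1
def plan(pos,R1):
    s,R,p=cur()
    rv=Ro.from_matrix(R.T@R1).as_rotvec();sh=R.T@(np.array(pos)-p)/10
    print("turn",rv,"(%.0f deg)"%np.degrees(np.linalg.norm(rv)),"shift cm",sh)
def show():
    s,R,p=cur();print("t",round(s["time_s"],2),"p",p,"x",R[:,0],"z",R[:,2],"F",s["force"],"g",round(s["grip_width"],3),"q",s["joints"])
E
python3 - <<'E'
from h import *
show();s,R,p=cur()
c=vision.calibration("wrist")["extrinsics"]
print("cam in tool",R.T@(c[:3,3]-p))
E
```

```text
t 0.15 p [ 187.749 -490.087  230.865] x [-0.     0.001 -1.   ] z [ 0.358 -0.934 -0.001] F [-0.17  -0.382  0.5  ] g 0.999 q [-1.428  0.313  1.498  0.     1.331 -0.223]
cam in tool [-142.142   79.992    0.348]
```

```bash
python3 - <<'E'
from h import *
R1=orient(42,'robot')
plan([420,-150,330],R1)
E
```

```text
turn [-2.609 -1.001 -0.187] (160 deg) shift cm [ -9.883  33.855 -23.461]
```

```bash
R='[-2.609,-1.0,-0.187,-9.9,33.9,-23.5,0.7]'; python3 -m pendant '[[-0.52,-0.2,-0.04,-4,7,-5,0.7],[-0.8,-0.3,-0.06,-8,14,-10,0.7],[-1.0,-0.38,-0.07,-9.9,20,-15,0.7],[-1.2,-0.46,-0.09,-9.9,27,-19,0.7],[-1.4,-0.54,-0.1,-9.9,33.9,-23.5,0.7]]'
python3 - <<'E'
from h import *
show()
plan([420,-100,330],orient(42,'robot'))
E
```

```text
time_s: 0.78
eef_pos: [353.4, -242.4, 320.6]
ee_rot: [0.771, 0.027, 0.606, -0.194]
force: [0.3, -0.1, -0.7]
grip_width: 0.703
t 0.78 p [ 353.405 -242.359  320.591] x [ 0.191 -0.266 -0.945] z [ 0.924 -0.277  0.264] F [ 0.284 -0.147 -0.706] g 0.703 q [-0.858 -0.14   1.799 -0.032  1.151 -0.531]
turn [-1.729 -0.665 -0.122] (106 deg) shift cm [-3.401 15.175  2.462]
```

```bash
python3 -m pendant '[[-0.18,-0.07,-0.01,-1,4,0.5,0.7],[-0.36,-0.14,-0.03,-1.7,8,1,0.7],[-0.53,-0.2,-0.04,-2.5,11,1.8,0.7],[-0.7,-0.27,-0.05,-3.4,15,2.4,0.7],[-0.87,-0.33,-0.06,-3.4,15.2,2.4,0.7]]'
python3 - <<'E'
from h import *
show()
plan([450,60,300],orient(42,'robot'))
E
```

```text
time_s: 1.4
eef_pos: [420.2, -99.1, 329.4]
ee_rot: [0.791, -0.348, 0.5, 0.057]
force: [1.1, 0.2, -0.0]
grip_width: 0.696
t 1.4 p [420.178 -99.134 329.437] x [ 0.493 -0.258 -0.831] z [0.751 0.608 0.257] F [ 1.058  0.187 -0.047] g 0.696 q [-0.516 -0.273  1.954  0.024  0.871 -1.134]
turn [-0.856 -0.33  -0.067] (53 deg) shift cm [-0.194 12.094 11.158]
```

```bash
python3 -m pendant '[[-0.17,-0.066,-0.013,0,3,2.8,0.7],[-0.34,-0.13,-0.027,0,6,5.6,0.7],[-0.51,-0.2,-0.04,0,9,8.4,0.7],[-0.68,-0.264,-0.053,-0.2,12.1,11.2,0.7],[-0.856,-0.33,-0.067,-0.2,12.1,11.2,0.7]]'
python3 - <<'E'
from h import *
show()
plan([488-13,214.2,148],orient(42,'robot'))
E
```

```text
time_s: 2.02
eef_pos: [450.5, 60.3, 299.1]
ee_rot: [0.658, -0.631, 0.303, 0.278]
force: [0.5, 0.3, -0.2]
grip_width: 0.702
t 2.02 p [450.478  60.349 299.061] x [ 0.662 -0.017 -0.749] z [0.048 0.999 0.02 ] F [ 0.517  0.273 -0.246] g 0.702 q [-0.189 -0.257  2.076  0.188  0.613 -1.818]
turn [-0.05  -0.017 -0.009] (3 deg) shift cm [12.683  8.933 15.174]
```

```bash
python3 -m pendant '[[-0.01,0,0,2.5,1.8,3.1,0.7],[-0.03,-0.01,0,5.5,3.8,6.5,0.7],[-0.05,-0.017,-0.009,8.5,6,10,0.7],[-0.05,-0.017,-0.009,12.7,8.9,15.2,0.7],[-0.05,-0.017,-0.009,12.7,8.9,15.2,0.7]]'
python3 - <<'E'
from h import *
import cv2
show()
plan([575.4,214.2,51.9],orient(42,'robot'))
c=vision.calibration("wrist")
cv2.imwrite("pics/w1.png",vision.capture("wrist")[:,:,::-1])
cv2.imwrite("pics/s1.png",vision.capture("side")[:,:,::-1])
import pickle;pickle.dump(c,open("w1.pkl","wb"))
E
```

```text
time_s: 2.65
eef_pos: [475.8, 190.5, 165.8]
ee_rot: [0.647, -0.645, 0.296, 0.281]
force: [0.8, -1.1, 0.4]
grip_width: 0.7
t 2.65 p [475.756 190.52  165.802] x [ 0.667 -0.018 -0.744] z [ 0.02   1.    -0.006] F [ 0.795 -1.075  0.363] g 0.7 q [ 0.242  0.134  2.117 -0.797  0.251 -0.597]
turn [-0.011 -0.018 -0.002] (1 deg) shift cm [15.086  0.212  2.643]
```

View pics/w1.png

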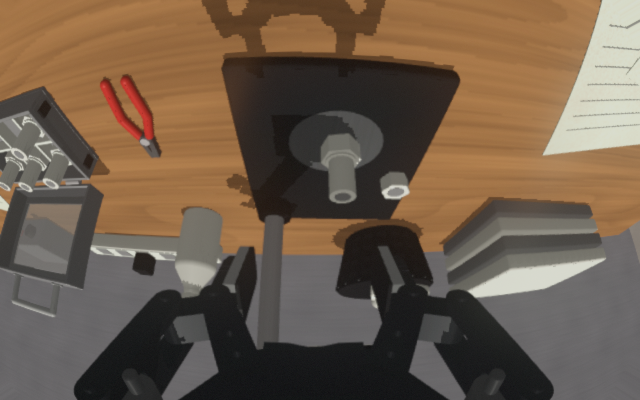

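View pics/s1.png

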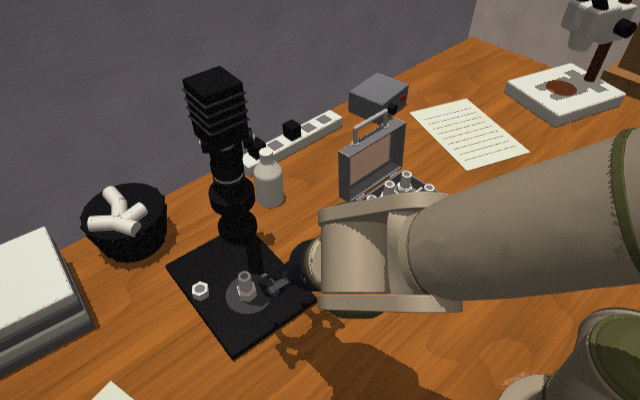

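The wrist image shows the connector bore at (343,198) and the nut at (397,190). The jaws line up with the connector roughly. I'll cross-check the position from this image. The wrist is near its singularity, so I'll use an approach azimuth nearer radial.

```bash
python3 - <<'E'
from h import *
import pickle
c=pickle.load(open("w1.pkl","rb"))
print(onz("wrist",343,197.5,80,c),onz("wrist",342,139,40,c),onz("wrist",337,140,20,c))
R=orient(42,'robot',15)
a=R[:,0];G=np.array([562.7,214.2,66])
plan(G+19*a-110*a,R)
E
```

```text
[561.823 214.634  80.   ] [528.018 213.54   40.   ] [553.058 210.969  20.   ]
turn [-0.204 -0.193 -0.006] (16 deg) shift cm [ 4.216 -0.077  0.846]
```

```bash
python3 -m pendant '[[-0.05,-0.05,0,1,0,0.2,0.7],[-0.1,-0.1,0,2,0,0.4,0.7],[-0.15,-0.15,0,3,0,0.6,0.7],[-0.2,-0.19,0,4.2,0,0.8,0.7],[-0.2,-0.19,0,4.2,0,0.8,0.7]]'
python3 - <<'E'
from h import *
show()
R=orient(42,'robot',15);a=R[:,0];G=np.array([562.3,214.4,66])
plan(G+19*a,R)
E
```

```text
time_s: 3.38
eef_pos: [492.1, 197.1, 140.8]
ee_rot: [-0.614, 0.665, -0.231, -0.358]
force: [0.4, -0.5, -0.1]
grip_width: 0.704
t 3.38 p [492.076 197.104 140.844] x [ 0.636  0.133 -0.76 ] z [-0.193  0.981  0.01 ] F [ 0.444 -0.539 -0.078] g 0.704 q [ 0.138  0.189  2.124  0.346  0.129 -1.95 ]
turn [-0.057 -0.037 -0.025] (4 deg) shift cm [12.284 -0.668  0.343]
```

```bash
python3 -m pendant '[[-0.02,-0.01,-0.01,1,-0.1,0.1,0.7],[-0.04,-0.03,-0.02,2,-0.3,0.2,0.7],[-0.057,-0.037,-0.025,3,-0.67,0.34,0.7],[-0.057,-0.037,-0.025,3,-0.67,0.34,0.7],[-0.057,-0.037,-0.025,3,-0.67,0.34,0.7]]'
python3 - <<'E'
from h import *
show()
R=orient(42,'robot',15);a=R[:,0];G=np.array([562.3,214.4,66])
plan(G+19*a,R)
E
```

```text
time_s: 4.0
eef_pos: [515.5, 205.3, 122.3]
ee_rot: [-0.603, 0.678, -0.202, -0.369]
force: [0.2, 0.0, -0.1]
grip_width: 0.702
t 4.0 p [515.494 205.288 122.314] x [ 0.647  0.172 -0.743] z [-0.257  0.966  0.   ] F [ 0.198  0.049 -0.075] g 0.702 q [ 0.125  0.273  2.096  1.113  0.1   -2.782]
turn [-0.002 -0.001 -0.   ] (0 deg) shift cm [ 9.268  0.231 -0.319]
```

J5 is close to 0 (wrist singularity), with J6 near its limit. Before going on I'll fit a small kinematic model to the readings so far, then choose a lean and azimuth that stay within range.

```bash
cat > kin.py <<'E'
import numpy as np
from scipy.spatial.transform import Rotation as Ro
from scipy.optimize import least_squares
D=[([188.2-.46,-490.05,230.8],[-1.428,.313,1.498,0,1.331,-.223]),
([353.405,-242.359,320.591],[-0.858,-0.14,1.799,-0.032,1.151,-0.531]),
([420.178,-99.134,329.437],[-0.516,-0.273,1.954,0.024,0.871,-1.134]),
([450.478,60.349,299.061],[-0.189,-0.257,2.076,0.188,0.613,-1.818]),
([475.756,190.52,165.802],[0.242,0.134,2.117,-0.797,0.251,-0.597]),
([492.076,197.104,140.844],[0.138,0.189,2.124,0.346,0.129,-1.95]),
([515.494,205.288,122.314],[0.125,0.273,2.096,1.113,0.1,-2.782])]
Rz=lambda a:Ro.from_euler('z',a).as_matrix();Ry=lambda a:Ro.from_euler('y',a).as_matrix()
def fk(q,k):
    a1,Dl,h,L1,e,L2,wy,d=k
    R1=Rz(q[0]);R2=R1@Ry(q[1]);R3=R2@Ry(q[2]);R4=R3@Rz(q[3]);R5=R4@Ry(q[4]);R6=R5@Rz(q[5])
    p=R1@[a1,Dl,h]+R2@[0,0,L1]+R3@[e,0,L2]+R4@[0,wy,0]+R5@[0,0,d]
    return p,R6
x0=[0,116,200,400,0,400,0,250]
f=least_squares(lambda k:np.concatenate([fk(q,k)[0]-p for p,q in D]+[[1e-3*(k[0]),1e-3*k[4]]]),x0)
K=f.x
LO=np.array([-2.94,-.97,.19,-1.23,.02,-2.88]);HI=np.array([2.94,2.17,2.56,4.37,3.11,2.88])
M=None
def tool(q):
    p,R=fk(q,K)  # flange z = tool x
    return p,R@TF
# tool frame rel flange from start reading
from h import orient
_q=[0.58230203,0.40103936,0.582915,-0.40037717]
TF=fk(D[0][1],K)[1].T@Ro.from_quat([_q[1],_q[2],_q[3],_q[0]]).as_matrix()
def ik(p,R,q0):
    def r(q):
        a,B=tool(q);return np.r_[(a-p)/100,Ro.from_matrix(B.T@R).as_rotvec()]
    s=least_squares(r,np.clip(q0,LO+.01,HI-.01),bounds=(LO,HI));return s.x,np.linalg.norm(s.fun)
if __name__=="__main__":
    np.set_printoptions(precision=3,suppress=True)
    print(K,np.sqrt(np.mean(f.fun**2)));print(TF)
    G=np.array([562.3,214.4,66])
    for lean in(38,40,42,44,46):
      for az in(-30,-20,-10,0,10,20,30):
        R=orient(lean,'robot',az);out=[]
        for back in(0,60,110):
          best=None
          for q4 in(-1,0,1.,2,3.1):
            for q6 in (-2.5,-1,1):
              q,e=ik(G+(19-back)*R[:,0],R,[.2,.4,1.9,q4,.3,q6])
              if e<1e-3 and(best is None or min(np.r_[q-LO,HI-q])>min(np.r_[best-LO,HI-best])):best=q
          out.append(best)
        print(lean,az,*out)
E
python3 kin.py
```

```text
[ -0.798 116.401 202.018 439.924  39.905 398.186  -0.051 256.236] 0.09569573568810727
[[ 0.001  0.    -1.   ]
 [ 0.     1.     0.   ]
 [ 1.    -0.     0.001]]
38 -30 [ 0.358  0.616  1.734 -1.03   0.587  0.138] [ 0.416  0.508  1.76  -0.93   0.668  0.063] [ 0.468  0.424  1.766 -0.857  0.75   0.009]
38 -20 [ 0.321  0.583  1.799 -1.105  0.442  0.051] [ 0.371  0.46   1.843 -0.973  0.513 -0.058] [ 0.417  0.362  1.863 -0.876  0.588 -0.137]
38 -10 [ 0.276  0.556  1.854 -1.168  0.295 -0.055] [ 0.313  0.42   1.913 -0.976  0.355 -0.229] [ 0.348  0.307  1.945 -0.839  0.425 -0.353]
38 0 [ 0.224  0.535  1.895 -1.156  0.149 -0.241] [ 0.244  0.388  1.966 -0.823  0.203 -0.565] [ 0.263  0.263  2.009 -0.629  0.274 -0.751]
38 10 [ 0.168  0.522  1.921  0.142  0.036 -1.719] [ 0.167  0.367  2.     0.049  0.112 -1.626] [ 0.166  0.233  2.05   0.03   0.195 -1.607]
38 20 None [ 0.089  0.359  2.013  0.92   0.202 -2.687] [ 0.068  0.222  2.065  0.695  0.272 -2.472]
38 30 None None [-0.024  0.23   2.054  0.906  0.421 -2.88 ]
40 -30 [ 0.368  0.621  1.744 -1.11   0.592  0.22 ] [ 0.43   0.514  1.773 -1.004  0.669  0.
[... 1629 characters left out ...]
 None
44 30 [0.036 0.53  1.981 1.785 0.34  2.551] [-0.014  0.371  2.079  1.573  0.365  2.734] None
46 -30 None [ 0.468  0.539  1.807 -1.22   0.695  0.371] [ 0.533  0.458  1.821 -1.128  0.765  0.306]
46 -20 None None None
46 -10 None None None
46 0 [0.237 0.552 1.964 3.952 0.234 0.94 ] [0.262 0.403 2.056 4.213 0.213 0.694] None
46 10 [0.167 0.537 1.995 3.109 0.193 1.598] [0.166 0.38  2.098 3.092 0.139 1.614] [0.165 0.238 2.169 3.032 0.069 1.673]
46 20 [0.096 0.531 2.007 2.352 0.257 2.166] [0.067 0.37  2.114 2.119 0.238 2.382] [0.037 0.224 2.189 1.787 0.229 2.7  ]
46 30 [0.03  0.535 1.998 1.916 0.372 2.415] [-0.024  0.377  2.102  1.721  0.39   2.578] [-0.079  0.234  2.175  1.512  0.422  2.76 ]
```

```bash
python3 - <<'E'
from kin import *
np.set_printoptions(precision=2,suppress=True)
def best(p,R):
    b=None
    for q4 in(-1,0,1.,2,3.1):
        for q6 in(-2.5,-1,1):
            for q1 in (.2,-.5):
                q,e=ik(p,R,[q1,.4,1.9,q4,.4,q6])
                if e<1e-3 and(b is None or min(np.r_[q-LO,HI-q])>min(np.r_[b-LO,HI-b])):b=q
    return b
for z in(51,110,200):
    for az in(-60,-45,-30,-15,0,15): 
        R=orient(40,'robot',az);print(z,az,best(np.array([491,-198.5,z])+19*R[:,0],R))
R=orient(25,'robot',-30);print("A",best(np.array([460,230,230]),R))
for n,p,l in(("open",[632,-199,212],0),("open",[632,-199,212],20),("closed",[416,-199,63],0),("closed",[416,-199,63],20),("closed",[416,-199,63],40)):
    R=orient(l,'left');print(n,l,best(np.array(p)+10*R[:,0],R))
E
```

```text
51 -60 None
51 -45 [-0.53  0.48  2.11  4.03  0.21  0.89]
51 -30 [-0.64  0.46  2.15  2.71  0.18  1.91]
51 -15 [-0.75  0.46  2.15  1.9   0.32  2.41]
51 0 [-0.83  0.48  2.12  1.5   0.5   2.52]
51 15 [-0.89  0.51  2.04  1.23  0.67  2.52]
110 -60 [-0.44  0.38  2.02 -1.22  0.4   0.11]
110 -45 None
110 -30 None
110 -15 None
110 0 [-0.83  0.33  2.09  1.21  0.53  2.85]
110 15 [-0.89  0.38  2.02  1.06  0.74  2.75]
200 -60 [-0.44  0.21  1.94 -0.8   0.53 -0.35]
200 -45 [-0.53  0.16  2.01 -0.5   0.34 -0.9 ]
200 -30 [-0.64  0.12  2.04  0.27  0.29 -1.92]
200 -15 [-0.75  0.12  2.04  0.76  0.45 -2.67]
200 0 None
200 15 None
A [ 0.41  0.2   1.71 -0.41  1.   -0.45]
open 0 [-0.48  0.64  1.07  0.    1.43 -0.48]
open 20 [-0.55  0.47  1.38  0.21  0.99 -0.64]
closed 0 [-0.7   0.41  1.89  0.    0.84 -0.7 ]
closed 20 [-0.85  0.32  2.1   0.52  0.54 -1.27]
closed 40 [-1.02  0.33  2.29  1.42  0.59 -2.29]
```

The kinematic fit is very good, with 0.1 mm residual. Lean 45 with azimuth about 25 has a wrist branch (J4≈1.7, J6≈2.5) that looks usable at both stage and pocket. I'll check the whole carry path in that branch.

```bash
python3 - <<'E'
from kin import *
np.set_printoptions(precision=2,suppress=True)
def go(p,lean,az,q0):
    R=orient(lean,'robot',az);return ik(np.array(p)+19*R[:,0],R,q0)
S=[562.3,214.4,66]
for lean in(44,45,46):
  for az in(20,25,30):
    q0=np.array([.03,.535,2,1.9,.37,2.4]);R=orient(lean,'robot',az)
    print(lean,az,end=' ')
    for b in(0,60,110):
        q,e=go(np.array(S)-b*R[:,0],lean,az,q0);print(q if e<1e-3 else None,end=' ');q0=q
    print()
q0=np.array([.03,.535,2,1.9,.37,2.4])
lean=45
for az,p in [(25,S),(25,[561,214,90]),(25,[520,195,100]),(25,[470,170,110]),(20,[450,100,110]),(15,[430,0,110]),(10,[410,-100,110]),(5,[410,-198,110]),(5,[450,-198,110]),(5,[491,-198,110]),(5,[491,-198,80]),(5,[491,-198,51])]:
    q,e=go(p,lean,az,q0);print(az,p,q,"" if e<1e-3 else "FAIL",min(np.r_[q-LO,HI-q]));q0=q
for lean in (44,45,46):
  for az in(-20,-10,0,10,15):
    print(lean,az,*[ (go([491,-198,z],lean,az,q0)) for z in(51,80,110)])
q=[.1,.1,2.0,.8,.8,-2.4];p,R=tool(q);print(p,R[:,0])
E
```

```text
44 20 [0.1  0.53 1.99 2.19 0.21 2.33] [0.07 0.36 2.09 1.88 0.2  2.63] None 
44 25 [0.07 0.53 1.99 1.96 0.27 2.47] [0.03 0.37 2.09 1.7  0.28 2.71] None 
44 30 [0.04 0.53 1.98 1.79 0.34 2.55] [-0.01  0.37  2.08  1.57  0.36  2.73] None 
45 20 [0.1  0.53 2.   2.28 0.23 2.24] [0.07 0.37 2.1  2.01 0.22 2.49] [0.04 0.22 2.17 1.64 0.22 2.85] 
45 25 [0.06 0.53 2.   2.04 0.29 2.39] [0.02 0.37 2.1  1.8  0.3  2.6 ] [-0.02  0.22  2.17  1.53  0.32  2.86] 
45 30 [0.03 0.53 1.99 1.85 0.36 2.48] [-0.02  0.37  2.09  1.65  0.38  2.65] [-0.07  0.23  2.16  1.44  0.41  2.84] 
46 20 [0.1  0.53 2.01 2.35 0.26 2.17] [0.07 0.37 2.11 2.12 0.24 2.38] [0.04 0.22 2.19 1.79 0.23 2.7 ] 
46 25 [0.06 0.53 2.01 2.11 0.31 2.32] [0.02 0.37 2.11 1.89 0.31 2.51] [-0.02  0.23  2.19  1.63  0.33  2.75] 
46 30 [0.03 0.54 2.   1.92 0.37 2.42] [-0.02  0.38  2.1   1.72  0.39  2.58] [-0.08  0.23  2.17  1.51  0.42  2.76] 
25 [562.3, 214.4, 66] [0.06 0.53 2.   2.04 0.29 2.39]  0.27222407335602267
25 [561, 214, 90] [0.06 0.47 1.99 1.84 0.27 2.59]  0.25131822731597875
25 [520, 195, 100] [0.02 0.38 2.12 1.88 0.31 2.51]  0.285997664529
[... 4068 characters left out ...]
.float64(1.9847609994588455e-15)) (array([-0.87,  0.35,  2.14,  1.48,  0.58,  2.57]), np.float64(3.2969786126705593e-15))
46 10 (array([-0.91,  0.52,  2.11,  1.5 ,  0.69,  2.31]), np.float64(6.067522284942431e-14)) (array([-0.91,  0.45,  2.1 ,  1.4 ,  0.7 ,  2.43]), np.float64(7.440414143515936e-10)) (array([-0.91,  0.38,  2.09,  1.31,  0.72,  2.56]), np.float64(1.0311910167916304e-11))
46 15 (array([-0.93,  0.54,  2.08,  1.39,  0.75,  2.33]), np.float64(1.0980838120777383e-09)) (array([-0.93,  0.46,  2.07,  1.31,  0.76,  2.44]), np.float64(1.1723358849884225e-15)) (array([-0.93,  0.39,  2.06,  1.23,  0.79,  2.55]), np.float64(6.16561661804693e-12))
[429.06 292.52 203.57] [ 0.3   0.55 -0.78]
```

```bash
python3 - <<'E'
from h import *
from kin import tool,ik
for q in([.06,.2,2.1,1.5,.6,-2.6],[.06,.15,2.15,1.5,.6,2.6]):
    p,R=tool(q);print(p,R[:,0])
q=[.06,.2,2.1,1.5,.6,-2.6];p,R=tool(q);plan(p,R)
E
```

```text
[491.245 290.697 189.539] [ 0.554  0.597 -0.58 ]
[469.626 289.398 193.368] [ 0.555  0.597 -0.58 ]
turn [ 0.568 -0.475  0.006] (42 deg) shift cm [-5.097 -4.385  8.877]
```

```bash
python3 - <<'E'
from h import *
from kin import tool
q0=sense()["joints"];q1=np.array([.06,.15,2.15,1.5,.6,-2.6]);s,R0,p0=cur()
for f in (.2,.4,.6,.8,1):
    p,R=tool(q0+f*(q1-q0));print(np.round(Ro.from_matrix(R0.T@R).as_rotvec(),2),np.round(R0.T@(p-p0)/10,1))
E
```

```text
[ 0.12 -0.09  0.01] [-0.9  0.1  1.9]
[ 0.24 -0.18  0.02] [-2.  -0.1  3.8]
[ 0.35 -0.27  0.02] [-3.4 -0.8  5.7]
[ 0.46 -0.37  0.01] [-5.  -1.8  7.6]
[ 0.57 -0.48  0.01] [-6.8 -3.1  9.3]
```

```bash
python3 -m pendant '[[0.12,-0.09,0.01,-0.9,0.1,1.9,0.7],[0.24,-0.18,0.02,-2,-0.1,3.8,0.7],[0.35,-0.27,0.02,-3.4,-0.8,5.7,0.7],[0.46,-0.37,0.01,-5,-1.8,7.6,0.7],[0.57,-0.48,0.01,-6.8,-3.1,9.3,0.7]]'
python3 -c "
from h import *
show()"
python3 -m pendant '[[0.18,0,0,0,0,0,0.7],[0.36,0,0,0,0,0,0.7],[0.54,0,0,0,0,0,0.7],[0.72,0,0,0,0,0,0.7],[0.9,0,0,0,0,0,0.7]]'
python3 -c "
from h import *
show()"
```

```text
time_s: 4.62
eef_pos: [469.4, 290.3, 194.5]
ee_rot: [0.797, -0.374, 0.151, 0.45]
force: [-0.8, 0.6, 0.4]
grip_width: 0.696
t 4.62 p [469.386 290.257 194.492] x [ 0.55   0.604 -0.577] z [-0.095  0.732  0.675] F [-0.798  0.587  0.39 ] g 0.696 q [ 0.06   0.15   2.148  1.496  0.608 -2.591]
time_s: 5.25
eef_pos: [469.8, 289.7, 193.8]
ee_rot: [0.88, 0.01, 0.333, 0.337]
force: [0.2, 0.2, -0.4]
grip_width: 0.699
t 5.25 p [469.788 289.65  193.762] x [ 0.55   0.601 -0.58 ] z [0.594 0.207 0.778] F [ 0.157  0.248 -0.367] g 0.699 q [ 0.06   0.151  2.148  1.494  0.605 -1.686]
```

Just J6 spins, as wanted. It still needs about +4.3 rad.

```bash
python3 -m pendant '[[0.185,0,0,0,0,0,0.7],[0.37,0,0,0,0,0,0.7],[0.555,0,0,0,0,0,0.7],[0.74,0,0,0,0,0,0.7],[0.925,0,0,0,0,0,0.7]]'
python3 -m pendant '[[0.185,0,0,0,0,0,0.7],[0.37,0,0,0,0,0,0.7],[0.555,0,0,0,0,0,0.7],[0.74,0,0,0,0,0,0.7],[0.925,0,0,0,0,0,0.7]]'
python3 -m pendant '[[0.185,0,0,0,0,0,0.7],[0.37,0,0,0,0,0,0.7],[0.555,0,0,0,0,0,0.7],[0.74,0,0,0,0,0,0.7],[0.925,0,0,0,0,0,0.7]]'
python3 -m pendant '[[0.185,0,0,0,0,0,0.7],[0.37,0,0,0,0,0,0.7],[0.555,0,0,0,0,0,0.7],[0.74,0,0,0,0,0,0.7],[0.925,0,0,0,0,0,0.7]]'
python3 - <<'E'
from h import *
from kin import ik,tool
show()
R=orient(45,'robot',25);a=R[:,0];G=np.array([562.3,214.4,66])
P=G+19*a-90*a;print(P);s,R0,p0=cur();plan(P,R)
q1,e=ik(P,R,s["joints"]);print(q1,e);q0=s["joints"]
for f in (.2,.4,.6,.8,1):
    p,R=tool(q0+f*(q1-q0));print(np.round(Ro.from_matrix(R0.T@R).as_rotvec(),2),np.round(R0.T@(p-p0)/10,1))
E
```

```text
time_s: 5.88
eef_pos: [469.8, 289.7, 193.8]
ee_rot: [0.783, 0.402, 0.449, 0.153]
force: [-0.0, 0.1, 0.4]
grip_width: 0.701
time_s: 6.5
eef_pos: [469.8, 289.6, 193.8]
ee_rot: [0.522, 0.709, 0.47, -0.063]
force: [-1.0, 0.2, 0.5]
grip_width: 0.698
time_s: 7.12
eef_pos: [469.8, 289.6, 193.8]
ee_rot: [0.15, 0.868, 0.392, -0.266]
force: [0.4, -1.2, 0.6]
grip_width: 0.698
time_s: 7.75
eef_pos: [469.8, 289.7, 193.7]
ee_rot: [-0.253, 0.843, 0.232, -0.413]
force: [0.1, 0.0, 0.6]
grip_width: 0.703
t 7.75 p [469.78  289.669 193.745] x [ 0.55   0.601 -0.58 ] z [-0.815  0.234 -0.531] F [0.089 0.019 0.578] g 0.703 q [0.06  0.151 2.148 1.494 0.605 2.014]
[516.799 193.183 116.205]
turn [0.956 0.233 0.268] (58 deg) shift cm [ 1.284 13.03  -1.973]
[-0.     0.283  2.144  1.641  0.305  2.749] 4.8185365279133417e-14
[0.19 0.03 0.06] [ 0.5  2.5 -0.7]
[0.39 0.07 0.12] [ 0.9  5.  -1.3]
[0.58 0.12 0.17] [ 1.2  7.7 -1.7]
[0.77 0.17 0.22] [ 1.3 10.4 -1.9]
[0.96 0.23 0.27] [ 1.3 13.  -2. ]
```

```bash
python3 -m pendant '[[0.17,0.03,0.05,0.4,2.2,-0.6,0.7],[0.34,0.06,0.1,0.8,4.4,-1.1,0.7],[0.51,0.1,0.15,1.1,6.7,-1.5,0.7],[0.68,0.15,0.2,1.2,9,-1.8,0.7],[0.85,0.19,0.24,1.3,11.5,-1.9,0.7]]'
python3 - <<'E'
from h import *
show()
R=orient(45,'robot',25);a=R[:,0];G=np.array([562.3,214.4,66])
plan(G+19*a-80*a,R)
plan(G+19*a,R)
E
```

```text
time_s: 8.38
eef_pos: [514.1, 204.6, 125.2]
ee_rot: [-0.547, 0.721, -0.082, -0.418]
force: [-0.1, -0.1, 0.3]
grip_width: 0.7
t 8.38 p [514.065 204.612 125.199] x [ 0.636  0.339 -0.693] z [-0.513  0.857 -0.052] F [-0.136 -0.147  0.31 ] g 0.7 q [0.005 0.268 2.144 1.614 0.343 2.674]
turn [0.11  0.038 0.022] (7 deg) shift cm [ 1.408  0.957 -1.109]
turn [0.11  0.038 0.022] (7 deg) shift cm [ 9.401  1.146 -1.4  ]
```

```bash
python3 -m pendant '[[0.03,0.01,0.005,0.3,0.2,-0.3,0.7],[0.06,0.02,0.01,0.6,0.4,-0.5,0.7],[0.09,0.03,0.015,1,0.7,-0.8,0.7],[0.11,0.038,0.022,1.4,0.95,-1.1,0.7],[0.11,0.038,0.022,1.4,0.95,-1.1,0.7]]'
python3 - <<'E'
from h import *
import cv2
show()
R=orient(45,'robot',25);a=R[:,0];G=np.array([562.3,214.4,66])
plan(G+19*a,R)
c=vision.calibration("wrist")
cv2.imwrite("pics/w2.png",vision.capture("wrist")[:,:,::-1])
import pickle;pickle.dump(c,open("w2.pkl","wb"))
E
```

```text
time_s: 9.0
eef_pos: [522.9, 197.1, 108.6]
ee_rot: [-0.578, 0.697, -0.122, -0.407]
force: [-0.1, -0.6, -0.2]
grip_width: 0.701
t 9.0 p [522.907 197.073 108.584] x [ 0.639  0.3   -0.708] z [-0.427  0.904 -0.002] F [-0.094 -0.629 -0.179] g 0.701 q [0.011 0.313 2.13  1.696 0.3   2.697]
turn [ 0.004  0.002 -0.001] (0 deg) shift cm [ 7.953 -0.041 -0.11 ]
```

View pics/w2.png

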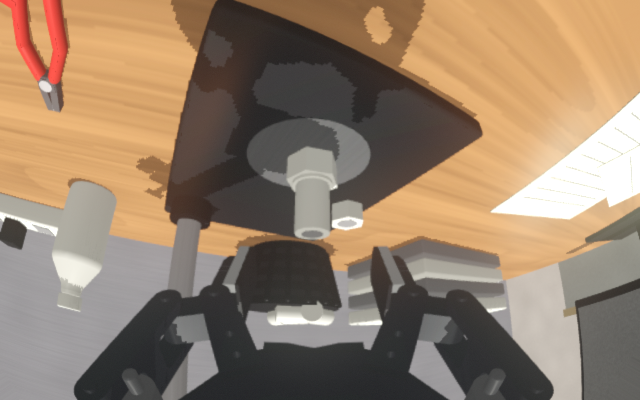

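The connector's bore, at (312,236), is centred between the fingers. I'll advance along the tool axis.

```bash
python3 - <<'E'
from h import *
import pickle
c=pickle.load(open("w2.pkl","rb"));print(onz("wrist",312,235,80,c))
E
python3 -m pendant '[[0,0,0,1.3,0,0,0.7],[0,0,0,2.6,0,0,0.7],[0,0,0,4,0,-0.05,0.7],[0,0,0,5.2,0,-0.1,0.7],[0,0,0,5.2,0,-0.1,0.7]]'
python3 -m pendant '[[0,0,0,0.5,0,0,0.7],[0,0,0,1,0,0,0.7],[0,0,0,1.6,0,0,0.7],[0,0,0,2.2,0,0,0.7],[0,0,0,2.7,0,0,0.7]]'
python3 - <<'E'
from h import *
import cv2
show()
R=orient(45,'robot',25);a=R[:,0];G=np.array([562.3,214.4,66])
plan(G+19*a,R)
cv2.imwrite("pics/w3.png",vision.capture("wrist")[:,:,::-1])
s=vision.capture("side")[:,:,::-1]
cv2.imwrite("pics/s3.png",cv2.resize(s[180:340,160:330],None,fx=4,fy=3.75))
E
```

```text
[562.002 214.477  80.   ]
time_s: 9.68
eef_pos: [556.5, 211.8, 71.6]
ee_rot: [-0.578, 0.697, -0.122, -0.407]
force: [0.2, 0.4, 0.3]
grip_width: 0.701
time_s: 10.3
eef_pos: [574.0, 219.9, 52.5]
ee_rot: [-0.578, 0.697, -0.122, -0.407]
force: [0.0, -0.1, 0.3]
grip_width: 0.7
t 10.3 p [574.013 219.92   52.531] x [ 0.639  0.3   -0.708] z [-0.426  0.905 -0.002] F [ 0.047 -0.141  0.284] g 0.7 q [0.065 0.529 1.997 2.03  0.292 2.391]
turn [ 0.004  0.002 -0.001] (0 deg) shift cm [ 0.032 -0.037 -0.005]
```

View pics/w3.png

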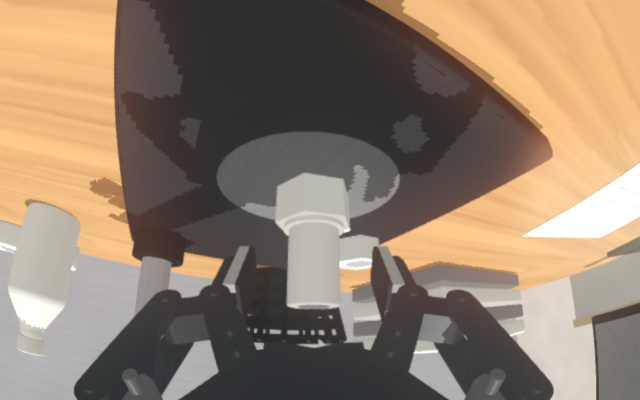

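View pics/s3.png

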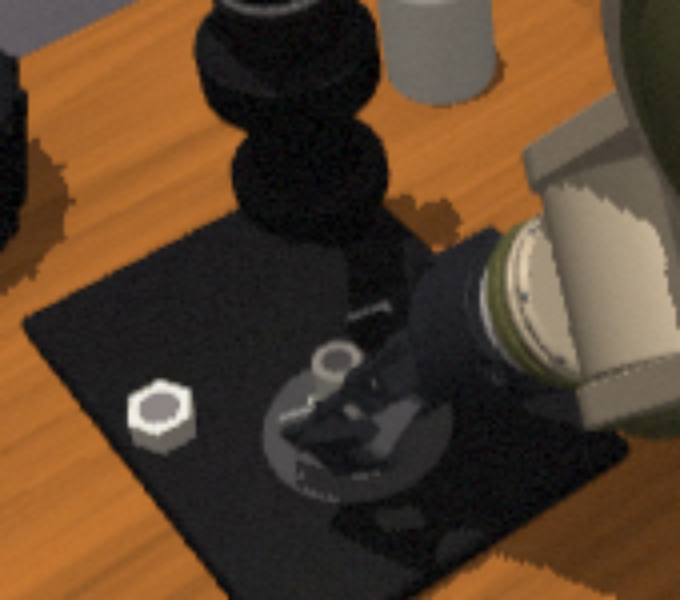

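The barrel sits between the pads and nothing else touches it. I'll close the gripper.

```bash
python3 -m pendant '[[0,0,0,0,0,0,0.5],[0,0,0,0,0,0,0.4],[0,0,0,0,0,0,0.3],[0,0,0,0,0,0,0.2],[0,0,0,0,0,0,0.15]]' 40
python3 -m pendant '[[0,0,0,0,0,0,0.15],[0,0,0,0,0,0,0.15],[0,0,0,0,0,0,0.15],[0,0,0,0,0,0,0.15],[0,0,0,0,0,0,0.15]]' 40
python3 - <<'E'
from h import *
show()
R=orient(45,'robot',25);s,R0,p=cur()
print("up cm",R0.T@[0,0,2.],"back",R0.T@[-5*.9,-5*.42,1.])
E
```

```text
time_s: 11.02
eef_pos: [573.9, 219.8, 53.1]
ee_rot: [-0.578, 0.697, -0.122, -0.407]
force: [-1.3, 0.3, 1.6]
grip_width: 0.278
time_s: 11.65
eef_pos: [573.9, 219.9, 53.1]
ee_rot: [-0.578, 0.697, -0.122, -0.407]
force: [-2.4, -0.3, 4.7]
grip_width: 0.274
t 11.65 p [573.922 219.853  53.095] x [ 0.64   0.3   -0.707] z [-0.426  0.905 -0.002] F [-2.369 -0.259  4.726] g 0.274 q [0.065 0.527 1.997 2.029 0.292 2.392]
up cm [-1.415 -1.413 -0.003] back [-4.217  2.806  0.018]
```

```bash
python3 -m pendant '[[0,0,0,-0.35,-0.35,0,0.15],[0,0,0,-0.8,-0.8,0,0.15],[0,0,0,-1.3,-1.3,0,0.15],[0,0,0,-1.8,-1.8,0,0.15],[0,0,0,-1.8,-1.8,0,0.15]]'
python3 - <<'E'
from h import *
import cv2
show()
cv2.imwrite("pics/w4.png",vision.capture("wrist")[:,:,::-1])
E
```

```text
time_s: 12.28
eef_pos: [573.7, 219.8, 78.2]
ee_rot: [-0.578, 0.697, -0.122, -0.407]
force: [0.8, 0.5, -0.5]
grip_width: 0.279
t 12.28 p [573.698 219.757  78.22 ] x [ 0.639  0.3   -0.708] z [-0.426  0.905 -0.002] F [ 0.792  0.511 -0.537] g 0.279 q [0.065 0.471 1.99  1.819 0.269 2.611]
```

View pics/w4.png

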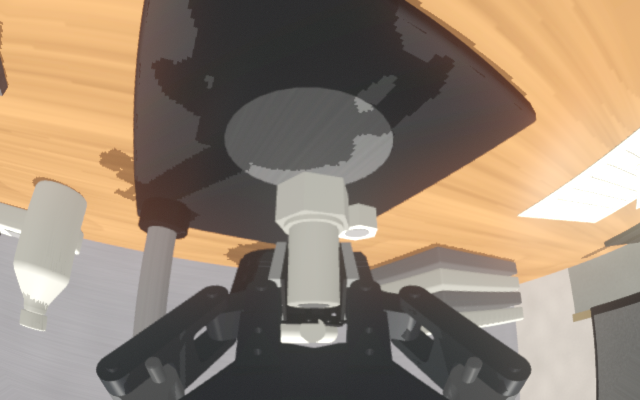

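The connector came up straight with the grip. Next I carry it by waypoints, lean 45, azimuth 25 going to 5.

```bash
cat >> h.py <<'E'
def gplan(x,y,ztcp,az,lean=45):
    R=orient(lean,'robot',az);a=np.radians(az)
    plan([x+13*np.cos(a),y+13*np.sin(a),ztcp],R)
E
python3 -c "
from h import *
gplan(495,183,92,25)"
```

```text
turn [ 0.004  0.002 -0.002] (0 deg) shift cm [-6.204  4.229  0.02 ]
```

```bash
python3 -m pendant '[[0,0,0,-1,0.6,0,0.15],[0,0,0,-2.2,1.5,0,0.15],[0,0,0,-3.6,2.5,0,0.15],[0,0,0,-5,3.4,0,0.15],[0,0,0,-6.2,4.2,0,0.15]]'
python3 -c "
from h import *
show();gplan(450,100,105,20)"
```

```text
time_s: 12.95
eef_pos: [506.1, 188.1, 92.4]
ee_rot: [-0.578, 0.697, -0.122, -0.407]
force: [0.8, -0.2, -1.0]
grip_width: 0.28
t 12.95 p [506.077 188.115  92.408] x [ 0.639  0.3   -0.708] z [-0.426  0.905 -0.001] F [ 0.802 -0.207 -0.976] g 0.28 q [-0.014  0.322  2.19   1.874  0.329  2.489]
turn [ 0.066  0.063 -0.002] (5 deg) shift cm [-6.204  4.453 -5.701]
```

```bash
python3 -m pendant '[[0.013,0.013,0,-1.2,0.9,-1.1,0.15],[0.026,0.025,0,-2.5,1.8,-2.3,0.15],[0.04,0.038,0,-3.7,2.7,-3.4,0.15],[0.053,0.05,0,-5,3.6,-4.6,0.15],[0.066,0.063,0,-6.2,4.45,-5.7,0.15]]'
python3 -c "
from h import *
show();gplan(430,0,105,15)"
```

```text
time_s: 13.58
eef_pos: [462.6, 104.3, 105.1]
ee_rot: [-0.596, 0.69, -0.154, -0.38]
force: [-0.3, -1.2, -1.4]
grip_width: 0.285
t 13.57 p [462.641 104.319 105.12 ] x [ 0.664  0.241 -0.708] z [-0.341  0.94   0.   ] F [-0.314 -1.174 -1.378] g 0.285 q [-0.259  0.174  2.355  1.737  0.421  2.503]
turn [ 0.061  0.062 -0.001] (5 deg) shift cm [-3.762  3.782 -8.803]
```

```bash
python3 -m pendant '[[0.012,0.013,0,-0.8,0.8,-1.8,0.15],[0.024,0.025,0,-1.5,1.5,-3.5,0.15],[0.037,0.038,0,-2.3,2.3,-5.3,0.15],[0.05,0.05,0,-3,3,-7,0.15],[0.061,0.062,0,-3.8,3.8,-8.8,0.15]]'
python3 -c "
from h import *
show();gplan(415,-100,105,10)"
```

```text
time_s: 14.2
eef_pos: [442.5, 3.4, 105.1]
ee_rot: [-0.612, 0.683, -0.183, -0.354]
force: [-0.1, -0.6, -0.5]
grip_width: 0.284
t 14.2 p [442.483   3.357 105.104] x [ 0.682  0.183 -0.708] z [-0.259  0.966 -0.   ] F [-0.133 -0.569 -0.525] g 0.284 q [-0.602  0.125  2.421  1.539  0.567  2.487]
turn [ 0.062  0.061 -0.001] (5 deg) shift cm [-2.84   2.865 -9.386]
```

```bash
python3 -m pendant '[[0.012,0.013,0,-0.6,0.6,-1.9,0.15],[0.024,0.025,0,-1.1,1.1,-3.7,0.15],[0.037,0.038,0,-1.7,1.7,-5.6,0.15],[0.05,0.05,0,-2.2,2.2,-7.5,0.15],[0.061,0.062,0,-2.8,2.9,-9.4,0.15]]'
python3 -c "
from h import *
show();gplan(420,-198.5,105,5)"
```

```text
time_s: 14.82
eef_pos: [428.1, -97.9, 104.5]
ee_rot: [-0.627, 0.675, -0.213, -0.327]
force: [-0.4, 0.2, -0.8]
grip_width: 0.28
t 14.82 p [428.079 -97.899 104.545] x [ 0.696  0.122 -0.708] z [-0.174  0.985 -0.001] F [-0.381  0.22  -0.751] g 0.28 q [-0.901  0.148  2.395  1.378  0.686  2.469]
turn [ 0.063  0.061 -0.001] (5 deg) shift cm [-0.905  0.862 -9.88 ]
```

```bash
python3 -m pendant '[[0.012,0.013,0,-0.2,0.2,-2,0.15],[0.024,0.025,0,-0.4,0.4,-4,0.15],[0.037,0.038,0,-0.6,0.6,-6,0.15],[0.05,0.05,0,-0.8,0.8,-8,0.15],[0.063,0.061,0,-0.9,0.9,-9.9,0.15]]'
python3 - <<'E'
from h import *
import cv2,pickle
show();gplan(491,-198.5,105,5)
pickle.dump(vision.calibration("wrist"),open("w5.pkl","wb"))
cv2.imwrite("pics/w5.png",vision.capture("wrist")[:,:,::-1])
s=vision.capture("side")[:,:,::-1];cv2.imwrite("pics/s5.png",cv2.resize(s[90:250,320:520],None,fx=4,fy=3.75))
E
```

```text
time_s: 15.45
eef_pos: [433.3, -198.4, 104.6]
ee_rot: [-0.641, 0.664, -0.242, -0.299]
force: [-0.8, -0.3, -0.1]
grip_width: 0.283
t 15.45 p [ 433.295 -198.44   104.563] x [ 0.704  0.061 -0.708] z [-0.086  0.996  0.   ] F [-0.836 -0.342 -0.128] g 0.283 q [-1.059  0.241  2.261  1.286  0.735  2.517]
turn [-0.001 -0.    -0.001] (0 deg) shift cm [ 4.949 -5.02  -0.502]
```

View pics/w5.png

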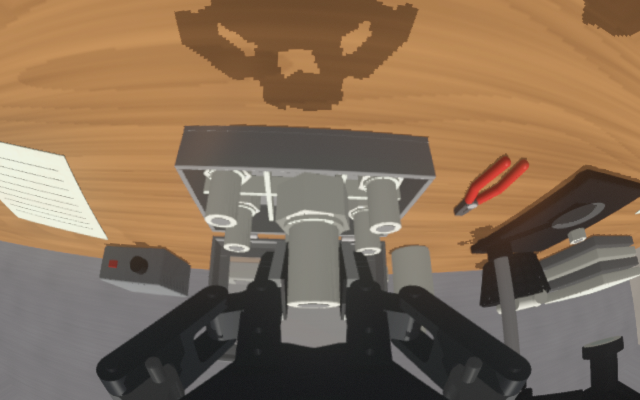

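View pics/s5.png

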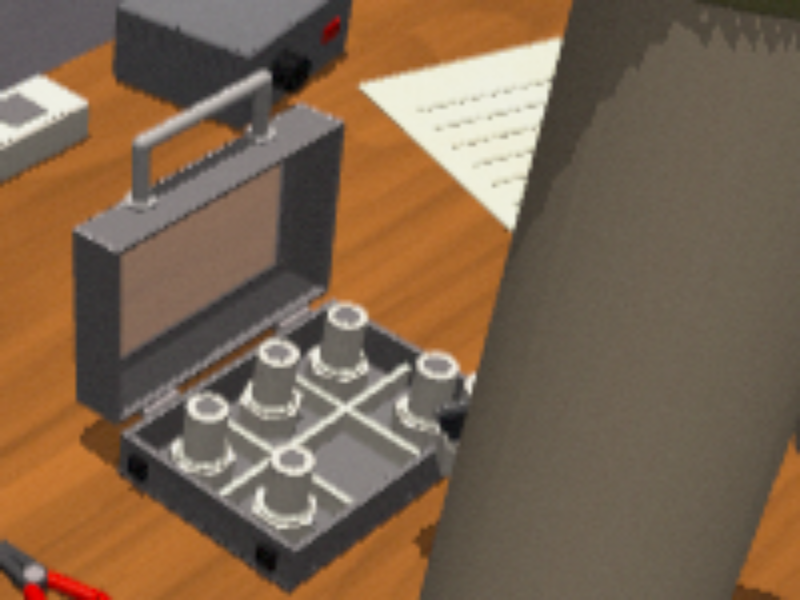

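The wrist view shows the held connector over the case front, with packed tops at about (221,222) and (385,228). I'll check the pocket position from those.

```bash
python3 - <<'E'
from h import *
import pickle
c=pickle.load(open("w5.pkl","rb"))
for u,v in((221,222),(385,228)):print(onz("wrist",u,v,65,c))
for u,v in((177,165),(435,178)):print("rim",onz("wrist",u,v,37,c))
E
```

```text
[ 486.711 -262.617   65.   ]
[ 487.81  -138.836   65.   ]
rim [ 453.704 -293.067   37.   ]
rim [ 455.971 -105.459   37.   ]
```

```bash
python3 -m pendant '[[0,0,0,1,-1,-0.1,0.15],[0,0,0,2.2,-2.2,-0.2,0.15],[0,0,0,3.4,-3.4,-0.4,0.15],[0,0,0,4.4,-4.5,-0.5,0.15],[0,0,0,4.95,-5.02,-0.6,0.15]]'
python3 - <<'E'
from h import *
show();gplan(490.5,-199.5,60,5);gplan(490.5,-199.5,39,5)
E
```

```text
time_s: 16.18
eef_pos: [504.6, -196.5, 105.0]
ee_rot: [-0.641, 0.664, -0.242, -0.3]
force: [-0.1, -0.2, -0.5]
grip_width: 0.28
t 16.18 p [ 504.589 -196.509  104.973] x [ 0.704  0.063 -0.708] z [-0.088  0.996  0.   ] F [-0.135 -0.235 -0.53 ] g 0.28 q [-0.883  0.337  2.107  1.321  0.647  2.648]
turn [ 0.001  0.001 -0.001] (0 deg) shift cm [ 3.091  3.269 -0.176]
turn [ 0.001  0.001 -0.001] (0 deg) shift cm [ 4.578  4.753 -0.177]
```

```bash
python3 -m pendant '[[0,0,0,0.5,0.5,-0.1,0.15],[0,0,0,1.2,1.3,-0.18,0.15],[0,0,0,2,2.1,-0.18,0.15],[0,0,0,2.7,2.8,-0.18,0.15],[0,0,0,3.1,3.25,-0.18,0.15]]'
python3 -m pendant '[[0,0,0,0.3,0.3,0,0.15],[0,0,0,0.6,0.6,0,0.15],[0,0,0,0.9,0.9,0,0.15],[0,0,0,1.2,1.2,0,0.15],[0,0,0,1.3,1.3,0,0.15]]'
python3 - <<'E'
from h import *
import cv2
show();gplan(490.5,-199.5,38.5,5)
cv2.imwrite("pics/w6.png",vision.capture("wrist")[:,:,::-1])
t=vision.capture("top")[:,:,::-1];cv2.imwrite("pics/t6.png",cv2.resize(t[160:265,340:460],None,fx=5,fy=5))
E
```

```text
time_s: 16.8
eef_pos: [502.5, -198.8, 59.2]
ee_rot: [-0.641, 0.664, -0.242, -0.299]
force: [0.3, 0.3, -0.1]
grip_width: 0.282
time_s: 17.42
eef_pos: [503.0, -198.8, 41.4]
ee_rot: [-0.641, 0.664, -0.242, -0.299]
force: [0.2, -1.1, -0.2]
grip_width: 0.278
t 17.43 p [ 502.995 -198.763   41.447] x [ 0.704  0.062 -0.708] z [-0.087  0.996  0.   ] F [ 0.169 -1.117 -0.206] g 0.278 q [-0.89   0.495  2.132  1.562  0.626  2.342]
turn [-0.     0.001 -0.001] (0 deg) shift cm [0.243 0.174 0.035]
```

View pics/w6.png

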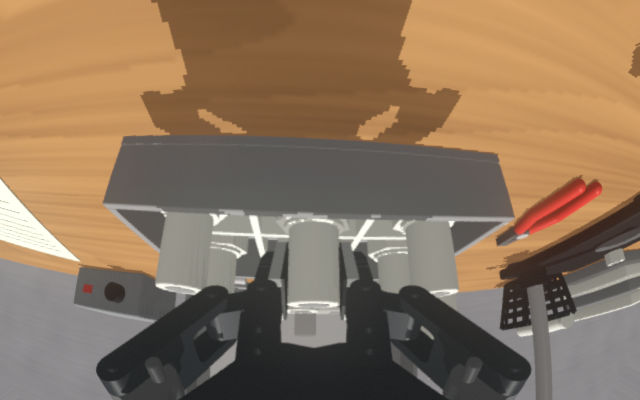

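View pics/t6.png

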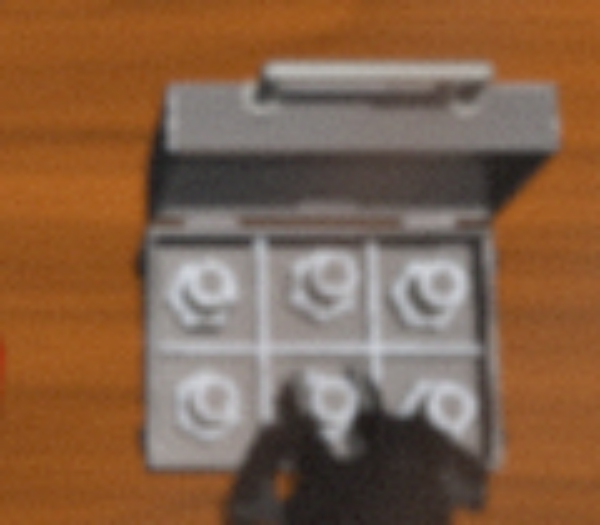

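It is centred in the pocket about 3 mm above the floor. I'll lower it to contact and check the force.

```bash
python3 -m pendant '[[0,0,0,0.06,0.06,0,0.15],[0,0,0,0.12,0.12,0,0.15],[0,0,0,0.18,0.18,0,0.15],[0,0,0,0.22,0.22,0,0.15],[0,0,0,0.24,0.24,0,0.15]]'
python3 -c "
from h import *
show()"
```

```text
time_s: 18.15
eef_pos: [503.0, -198.8, 38.3]
ee_rot: [-0.641, 0.664, -0.242, -0.299]
force: [0.1, 0.1, -1.2]
grip_width: 0.279
t 18.15 p [ 503.027 -198.821   38.294] x [ 0.704  0.062 -0.708] z [-0.087  0.996  0.   ] F [ 0.094  0.136 -1.152] g 0.279 q [-0.89   0.504  2.132  1.575  0.626  2.326]
```

```bash
python3 -m pendant '[[0,0,0,0.03,0.03,0,0.15],[0,0,0,0.06,0.06,0,0.15],[0,0,0,0.09,0.09,0,0.15],[0,0,0,0.1,0.1,0,0.15],[0,0,0,0.1,0.1,0,0.15]]'
python3 -c "
from h import *
show()"
```

```text
time_s: 18.77
eef_pos: [503.4, -198.8, 38.1]
ee_rot: [-0.641, 0.665, -0.241, -0.298]
force: [-8.7, 2.1, 15.4]
grip_width: 0.279
t 18.77 p [ 503.431 -198.824   38.105] x [ 0.706  0.062 -0.706] z [-0.088  0.996 -0.   ] F [-8.7    2.082 15.428] g 0.279 q [-0.891  0.506  2.132  1.581  0.628  2.32 ]
```

Contact on the floor is at 38.1 mm, as predicted. I'll ease off and open just enough to let go.

```bash
python3 -m pendant '[[0,0,0,-0.06,-0.06,0,0.15],[0,0,0,-0.06,-0.06,0,0.29],[0,0,0,-0.06,-0.06,0,0.35],[0,0,0,-0.06,-0.06,0,0.42],[0,0,0,-0.06,-0.06,0,0.42]]'
python3 - <<'E'
from h import *
import cv2
show()
cv2.imwrite("pics/w7.png",vision.capture("wrist")[:,:,::-1])
E
```

```text
time_s: 19.4
eef_pos: [503.0, -198.8, 37.6]
ee_rot: [-0.641, 0.664, -0.242, -0.299]
force: [0.1, 0.4, -0.4]
grip_width: 0.419
t 19.4 p [ 503.004 -198.793   37.648] x [ 0.704  0.062 -0.708] z [-0.087  0.996  0.   ] F [ 0.059  0.404 -0.39 ] g 0.419 q [-0.89   0.506  2.132  1.577  0.626  2.324]
```

View pics/w7.png

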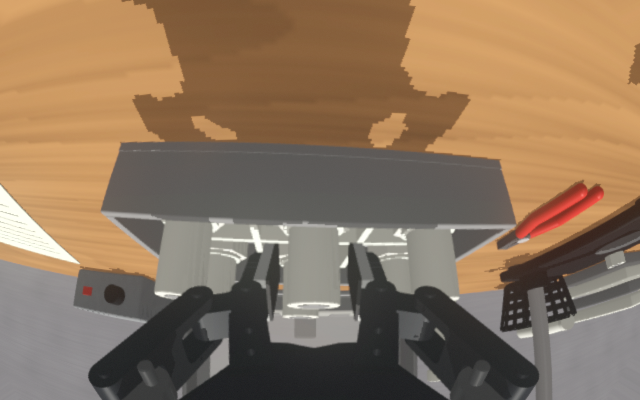

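Released: the connector stands with clearance on both sides. I'll retract along the tool axis.

```bash
python3 -m pendant '[[0,0,0,-0.6,0,0,0.42],[0,0,0,-1.5,0,0,0.42],[0,0,0,-2.8,0,0,0.42],[0,0,0,-4.5,0,0,0.42],[0,0,0,-6.5,0,0,0.42]]'
python3 -m pendant '[[0,0,0,-2,0,0,0.42],[0,0,0,-4,0,0,0.42],[0,0,0,-6,0,0,0.42],[0,0,0,-7,0,0,0.42],[0,0,0,-7,0,0,0.42]]'
python3 - <<'E'
from h import *
from kin import ik,tool,LO,HI
import cv2
show()
cv2.imwrite("pics/w8.png",vision.capture("wrist")[:,:,::-1])
s=vision.capture("side")[:,:,::-1];cv2.imwrite("pics/s8.png",cv2.resize(s[90:250,320:520],None,fx=4,fy=3.75))
t=vision.capture("top")[:,:,::-1];cv2.imwrite("pics/t8.png",cv2.resize(t[160:265,340:460],None,fx=5,fy=5))
E
```

```text
time_s: 20.08
eef_pos: [456.6, -202.8, 84.4]
ee_rot: [-0.641, 0.664, -0.242, -0.299]
force: [0.5, -0.4, 0.5]
grip_width: 0.421
time_s: 20.7
eef_pos: [407.8, -207.5, 133.7]
ee_rot: [-0.641, 0.665, -0.242, -0.299]
force: [0.6, 0.2, 0.2]
grip_width: 0.417
t 20.7 p [ 407.848 -207.526  133.697] x [ 0.704  0.061 -0.707] z [-0.087  0.996 -0.001] F [0.569 0.172 0.184] g 0.417 q [-1.147  0.138  2.272  1.15   0.819  2.611]
```

View pics/w8.png

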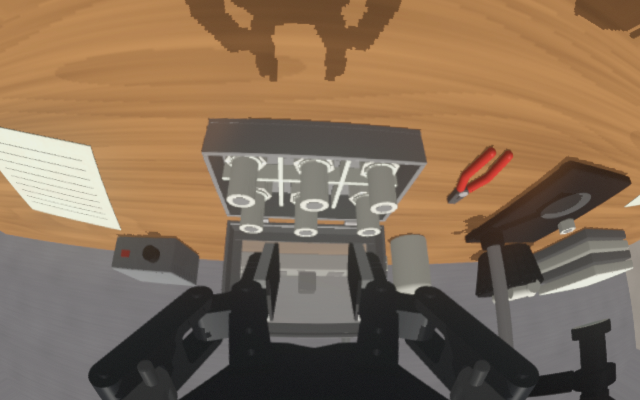

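View pics/s8.png

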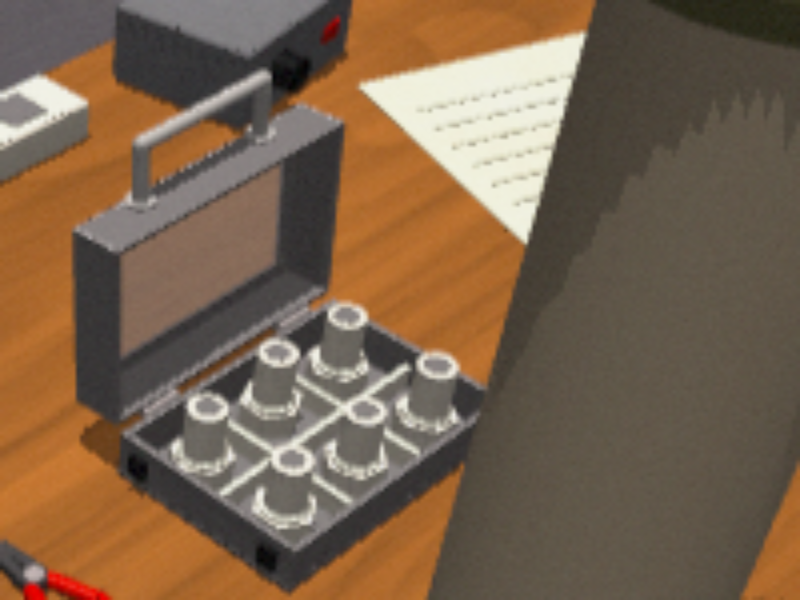

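View pics/t8.png

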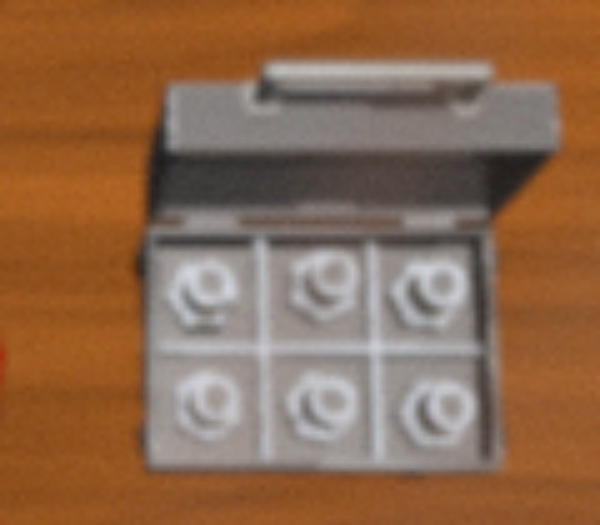

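All six connectors stand in their pockets, the new one centred in the near-middle pocket. Now the lid. I'll use jaws across the bar with the camera to the right, which is nearest in J6. I'll refine the bar position from the new images and plan the approach.

```bash
cat >> h.py <<'E'
def bor(lean):
    R=orient(lean,'left');R[:,1:]*=-1;return R
E
python3 - <<'E'
from h import *
from kin import ik,tool,LO,HI
a=lambda x,y:C((x,y),4,(320,90))
def a(x,y): return ((x+.5)/4-.5+320,(y+.5)/3.75-.5+90)
c=lambda x,y:C((x,y),5,(340,160))
print(tri(("side",*a(140,146)),("top",*c(265,71))),tri(("side",*a(265,78)),("top",*c(492,71))))
s,R0,p0=cur();q=q0=s["joints"]
B=np.array([632,-199,212])
R=bor(15);ax=R[:,0]
for n,p,l in(("W1",[480,-200,300],15),("above",B-50*ax,15),("grip",B+17*ax,15),("c30",None,15),("closed",np.array([416,-199,63])+17*ax,15)):
    if p is None: p=np.array([593.5-178.9*np.cos(.7+.146),-199,37+178.9*np.sin(.7+.146)])+17*ax
    q,e=ik(p,R,np.clip(q,[-9,-9,-9,-.2,.3,-9],9));print(n,np.round(p,1),q,e)
q1,e=ik(np.array([480,-200,300]),R,q0)
for f in np.arange(.1,1.01,.1):
    p,Rr=tool(q0+f*(q1-q0));print(np.round(Ro.from_matrix(R0.T@Rr).as_rotvec(),2),np.round(R0.T@(p-p0)/10,1),p)
E
```

```text
(array([ 630.873, -146.178,  211.864]), np.float64(1.4149313966666537)) (array([ 633.73 , -253.838,  208.499]), np.float64(1.527688203275776))
W1 [ 480 -200  300] [-0.706  0.127  1.573  0.178  1.246  2.395] 3.3302119120947615e-14
above [ 619.1 -199.   260.3] [-0.545  0.44   1.263  0.143  1.217  2.562] 3.6408712641973586e-15
grip [ 636.4 -199.   195.6] [-0.53   0.521  1.309  0.148  1.09   2.558] 1.7221319168755988e-12
c30 [ 479.3 -199.   154.5] [-0.705  0.261  1.807  0.218  0.885  2.314] 1.3699764920736338e-15
closed [ 420.4 -199.    46.6] [-0.802  0.351  2.051  0.343  0.584  2.067] 1.5489677135024345e-10
[-0.17 -0.05  0.02] [ 0.1 -2.   0.4] [ 422.219 -202.081  146.684]
[-0.33 -0.11  0.04] [-0.1 -3.8  0.7] [ 433.789 -197.943  160.277]
[-0.49 -0.16  0.07] [-0.3 -5.5  1. ] [ 443.408 -194.237  173.902]
[-0.64 -0.2   0.11] [-0.7 -7.   1.2] [ 451.349 -191.414  187.87 ]
[-0.79 -0.24  0.15] [-1.3 -8.5  1.3] [ 457.926 -189.783  202.545]
[-0.94 -0.28  0.19] [ -2.  -10.    1.3] [ 463.458 -189.5    218.321]
[-1.08 -0.31  0.25] [ -2.9 -11.6   1.1] [ 468.237 -190.571  235.598]
[-1.21 -0.34  0.3 ] [ -4.  -13.2   0.9] [ 472.5   -192.863  254.756]
[-1.34 -0.36  0.37] [ -5.3 -15.    0.5] [ 476.402 -196.122  276.133]
[-1.46 -0.37  0.44] [ -6.7 -16.9   0.1] [ 480. -200.  300.]
```

```bash
python3 -m pendant '[[-0.17,-0.05,0.02,-0.5,-2,0.4,0.5],[-0.33,-0.11,0.04,-1,-3.8,0.7,0.5],[-0.49,-0.16,0.07,-1.5,-5.5,1,0.5],[-0.64,-0.2,0.11,-2,-7,1.2,0.5],[-0.79,-0.24,0.15,-2.5,-8.5,1.3,0.5]]'
python3 - <<'E'
from h import *
from kin import ik,tool
show();plan([480,-200,300],bor(15))
E
```

```text
time_s: 21.48
eef_pos: [449.6, -190.2, 211.0]
ee_rot: [-0.335, 0.8, -0.079, -0.492]
force: [-0.4, 0.3, -1.2]
grip_width: 0.501
t 21.48 p [ 449.638 -190.172  210.98 ] x [ 0.504  0.203 -0.839] z [-0.734  0.613 -0.293] F [-0.416  0.264 -1.237] g 0.501 q [-0.94   0.106  1.928  0.652  1.054  2.506]
turn [-0.641 -0.199  0.289] (42 deg) shift cm [-6.139 -4.712 -5.435]
```

```bash
python3 -m pendant '[[-0.14,-0.04,0.06,-1.3,-1,-1.1,0.5],[-0.28,-0.09,0.12,-2.6,-2,-2.2,0.5],[-0.42,-0.13,0.19,-4,-3,-3.5,0.5],[-0.56,-0.17,0.25,-5.2,-4,-4.6,0.5],[-0.641,-0.199,0.289,-6.1,-4.7,-5.4,0.5]]'
python3 - <<'E'
from h import *
R=bor(15);show();plan(np.array([632.3,-199.5,211])-45*R[:,0],R)
E
```

```text
time_s: 22.1
eef_pos: [480.1, -199.9, 299.8]
ee_rot: [-0.0, 0.793, -0.0, -0.609]
force: [-0.3, -0.9, 0.7]
grip_width: 0.504
t 22.1 p [ 480.101 -199.927  299.775] x [ 0.259  0.    -0.966] z [-0.966  0.001 -0.259] F [-0.305 -0.941  0.672] g 0.504 q [-0.706  0.127  1.573  0.178  1.245  2.396]
turn [-0.001  0.     0.   ] (0 deg) shift cm [  8.013  -0.05  -12.404]
```

```bash
python3 -m pendant '[[0,0,0,0.5,0,-3,0.5],[0,0,0,1.5,0,-6,0.5],[0,0,0,3.5,0,-9,0.5],[0,0,0,6,0,-12.4,0.5],[0,0,0,8,0,-12.4,0.5]]'
python3 - <<'E'
from h import *
import cv2,pickle
R=bor(15);show();plan(np.array([632.3,-199.5,211])-45*R[:,0],R)
pickle.dump(vision.calibration("wrist"),open("w9.pkl","wb"))
cv2.imwrite("pics/w9.png",vision.capture("wrist")[:,:,::-1])
s=vision.capture("side")[:,:,::-1];cv2.imwrite("pics/s9.png",cv2.resize(s[50:210,320:480],None,fx=4,fy=3.75))
E
```

```text
time_s: 22.72
eef_pos: [621.7, -200.1, 252.2]
ee_rot: [-0.002, 0.793, -0.0, -0.609]
force: [-0.4, -1.2, -0.2]
grip_width: 0.502
t 22.73 p [ 621.679 -200.127  252.231] x [ 0.259  0.003 -0.966] z [-0.966  0.004 -0.259] F [-0.373 -1.168 -0.219] g 0.502 q [-0.545  0.452  1.266  0.147  1.203  2.562]
turn [-0.004  0.     0.003] (0 deg) shift cm [-0.242 -0.063  0.041]
```

View pics/w9.png

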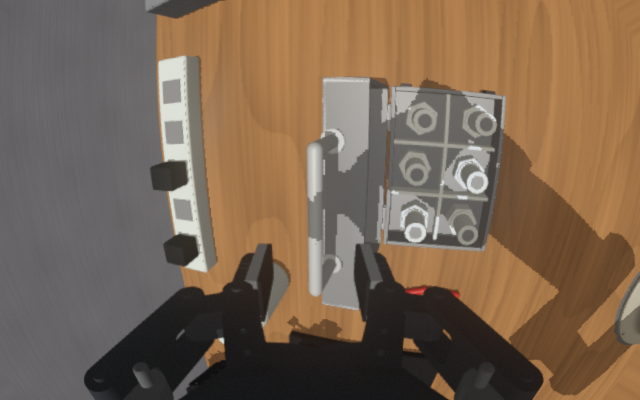

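View pics/s9.png

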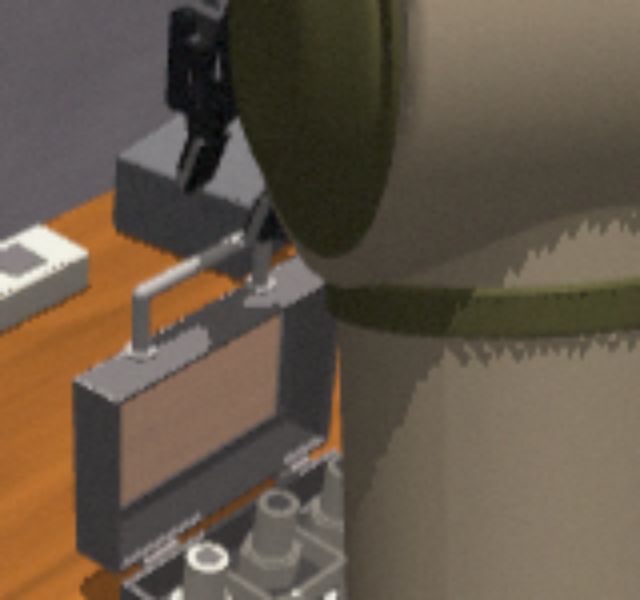

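The bar is centred between the jaws at u≈316, spanning v 145 to 293. I'll check its x and centre in y.

```bash
python3 - <<'E'
from h import *
import pickle
c=pickle.load(open("w9.pkl","rb"))
for v in(148,220,290):print(onz("wrist",315.5,v,211,c))
E
```

```text
[ 630.055 -251.061  211.   ]
[ 630.078 -204.351  211.   ]
[ 630.047 -149.084  211.   ]
```

```bash
python3 - <<'E'
from h import *
R=bor(15);plan(np.array([631.2,-200,211])+17*R[:,0],R)
E
```

```text
turn [-0.005  0.004  0.004] (0 deg) shift cm [ 5.843  0.028 -0.092]
```

```bash
python3 -m pendant '[[0,0,0,1,0,0.1,0.5],[0,0,0,2.4,0,0.1,0.5],[0,0,0,3.8,0,0.1,0.5],[0,0,0,5,0,0,0.5],[0,0,0,5.8,0,-0.1,0.5]]'
python3 - <<'E'
from h import *
import cv2
show();R=bor(15);plan(np.array([631.2,-200,211])+17*R[:,0],R)
cv2.imwrite("pics/w10.png",vision.capture("wrist")[:,:,::-1])
E
```

```text
time_s: 23.45
eef_pos: [636.0, -201.0, 197.9]
ee_rot: [-0.003, 0.794, -0.001, -0.609]
force: [0.4, 0.7, 0.5]
grip_width: 0.502
t 23.45 p [ 635.992 -200.999  197.936] x [ 0.259  0.001 -0.966] z [-0.966  0.006 -0.259] F [0.39  0.669 0.495] g 0.502 q [-0.533  0.52   1.305  0.15   1.094  2.56 ]
turn [-0.006 -0.001  0.001] (0 deg) shift cm [ 0.314 -0.099  0.125]
```

View pics/w10.png

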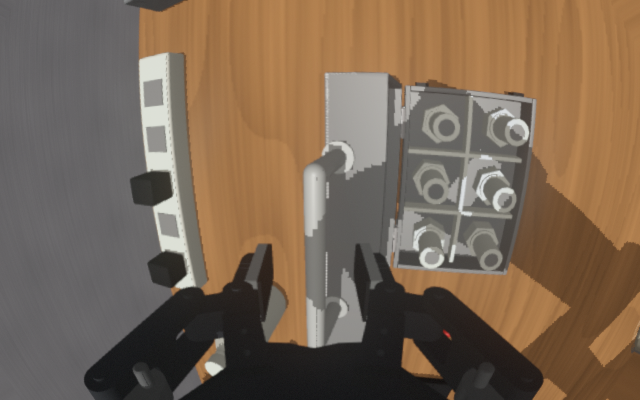

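```bash
python3 -m pendant '[[0,0,0,0.3,0,0.1,0.35],[0,0,0,0.3,0,0.1,0.25],[0,0,0,0.3,0,0.1,0.17],[0,0,0,0.3,0,0.1,0.1],[0,0,0,0.3,0,0.1,0]]' 30
python3 -m pendant '[[0,0,0,0,0,0,0],[0,0,0,0,0,0,0],[0,0,0,0,0,0,0],[0,0,0,0,0,0,0],[0,0,0,0,0,0,0]]' 30
python3 - <<'E'
from h import *
import cv2
show()
cv2.imwrite("pics/w11.png",vision.capture("wrist")[:,:,::-1])
E
```

```text
time_s: 24.12
eef_pos: [635.8, -201.1, 196.1]
ee_rot: [-0.002, 0.794, -0.001, -0.608]
force: [-0.3, 1.1, 1.9]
grip_width: 0.104
time_s: 24.75
eef_pos: [635.9, -201.1, 196.0]
ee_rot: [-0.002, 0.794, -0.001, -0.608]
force: [0.6, -0.5, 5.4]
grip_width: 0.102
t 24.75 p [ 635.862 -201.099  196.043] x [ 0.261  0.    -0.965] z [-0.965  0.005 -0.261] F [ 0.636 -0.542  5.357] g 0.102 q [-0.534  0.521  1.309  0.151  1.088  2.558]
```

View pics/w11.png

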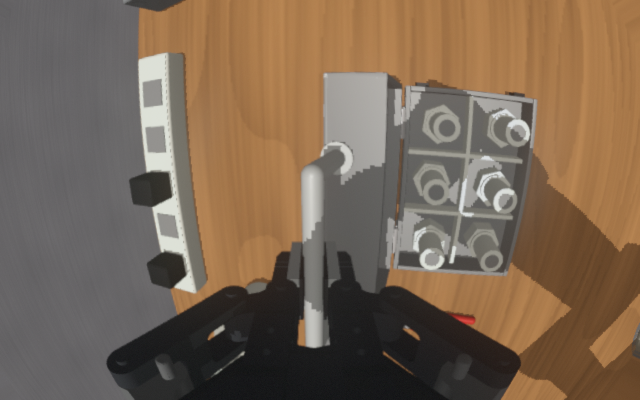

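The bar is gripped with opening 0.10 and low force. I'll lower it along the hinge arc, using a helper that prints shifts from the measured state.

```bash
cat >> h.py <<'E'
H=np.array([593.5,37.]);RB=178.9
def arc(dbeta,n=5,d=16.3):
    s,R,p=cur();b=p-d*R[:,0];v=b[[0,2]]-H
    be=np.degrees(np.arctan2(v[1],-v[0]));print("t %.2f beta %.1f lid %.1fdeg r %.1f F %s g %.3f y %.1f"%(s["time_s"],be,be-8.36,np.hypot(*v),np.round(s["force"],1),s["grip_width"],p[1]))
    for i in range(1,n+1):
        a=np.radians(be-dbeta*i/n);t=np.array([H[0]-RB*np.cos(a),b[1],H[1]+RB*np.sin(a)])
        print(np.round(R.T@(t-b)/10,2))
E
python3 -c "
from h import *
arc(8)"
```

```text
t 24.80 beta 102.3 lid 93.9deg r 178.9 F [1.4 0.  5.2] g 0.103 y -201.1
[-0.22  0.    0.45]
[-0.43  0.    0.9 ]
[-0.63  0.01  1.36]
[-0.82  0.01  1.82]
[-0.99  0.01  2.29]
```

```bash
python3 -m pendant '[[0,0,0,-0.22,0,0.45,0],[0,0,0,-0.43,0,0.9,0],[0,0,0,-0.63,0,1.36,0],[0,0,0,-0.82,0,1.82,0],[0,0,0,-0.99,0,2.29,0]]' 30
python3 - <<'E'
from h import *
import cv2
arc(10)
cv2.imwrite("pics/w12.png",vision.capture("wrist")[:,:,::-1])
E
```

```text
time_s: 25.42
eef_pos: [610.9, -201.2, 199.9]
ee_rot: [-0.002, 0.794, -0.002, -0.608]
force: [3.2, -1.9, 4.3]
grip_width: 0.098
t 25.43 beta 94.2 lid 85.9deg r 179.1 F [ 3.2 -1.9  4.3] g 0.098 y -201.2
[-0.18  0.    0.6 ]
[-0.35  0.01  1.2 ]
[-0.51  0.01  1.8 ]
[-0.64  0.01  2.41]
[-0.75  0.02  3.03]
```

View pics/w12.png

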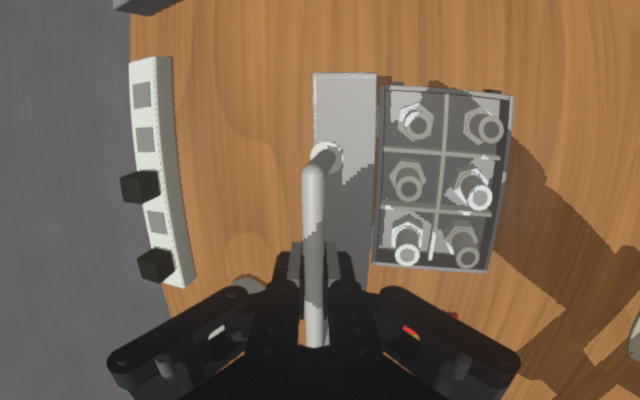

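The lid follows and the forces are a few N, so I'll continue.

```bash
python3 -m pendant '[[0,0,0,-0.18,0,0.6,0],[0,0,0,-0.35,0,1.2,0],[0,0,0,-0.51,0,1.8,0],[0,0,0,-0.64,0,2.41,0],[0,0,0,-0.75,0,3.03,0]]' 30
python3 -c "
from h import *
arc(10)"
```

```text
time_s: 26.1
eef_pos: [579.4, -201.2, 198.7]
ee_rot: [-0.002, 0.794, -0.002, -0.608]
force: [1.6, -3.3, 4.4]
grip_width: 0.105
t 26.10 beta 84.1 lid 75.7deg r 178.4 F [ 1.6 -3.3  4.4] g 0.105 y -201.2
[-0.13  0.    0.61]
[-0.2   0.01  1.23]
[-0.25  0.01  1.85]
[-0.27  0.01  2.48]
[-0.27  0.02  3.1 ]
```

```bash
python3 -m pendant '[[0,0,0,-0.11,0,0.61,0],[0,0,0,-0.2,0,1.23,0],[0,0,0,-0.25,0,1.85,0],[0,0,0,-0.27,0,2.48,0],[0,0,0,-0.27,0,3.1,0]]' 30
python3 -c "
from h import *
arc(10)"
```

```text
time_s: 26.72
eef_pos: [548.6, -201.1, 193.0]
ee_rot: [-0.002, 0.794, -0.002, -0.608]
force: [1.3, -6.4, 2.7]
grip_width: 0.1
t 26.73 beta 74.0 lid 65.7deg r 178.6 F [ 1.3 -6.4  2.7] g 0.100 y -201.1
[-0.    0.    0.62]
[0.04 0.01 1.25]
[0.1  0.01 1.87]
[0.19 0.01 2.49]
[0.3  0.02 3.1 ]
```

```bash
python3 -m pendant '[[0,0,0,0,0.04,0.62,0],[0,0,0,0.04,0.06,1.25,0],[0,0,0,0.1,0.08,1.87,0],[0,0,0,0.19,0.1,2.49,0],[0,0,0,0.3,0.12,3.1,0]]' 30
python3 -c "
from h import *
arc(10)"
```

```text
time_s: 27.35
eef_pos: [519.5, -201.1, 181.7]
ee_rot: [-0.003, 0.793, -0.001, -0.609]
force: [0.8, 1.0, 0.8]
grip_width: 0.1
t 27.35 beta 64.0 lid 55.6deg r 178.5 F [0.8 1.  0.8] g 0.100 y -201.1
[0.09 0.   0.62]
[0.24 0.01 1.22]
[0.41 0.01 1.82]
[0.61 0.01 2.42]
[0.82 0.02 3.01]
```

```bash
python3 -m pendant '[[0,0,0,0.11,0,0.62,0],[0,0,0,0.24,0.01,1.22,0],[0,0,0,0.41,0.02,1.82,0],[0,0,0,0.61,0.03,2.42,0],[0,0,0,0.82,0.03,3.01,0]]' 30
python3 -c "
from h import *
arc(8)"
```

```text
time_s: 27.98
eef_pos: [492.6, -201.4, 166.2]
ee_rot: [-0.003, 0.794, -0.001, -0.608]
force: [2.0, 4.7, -0.9]
grip_width: 0.099
t 27.98 beta 54.1 lid 45.7deg r 179.0 F [ 2.   4.7 -0.9] g 0.099 y -201.4
[0.2  0.   0.46]
[0.4  0.01 0.92]
[0.61 0.01 1.37]
[0.83 0.01 1.82]
[1.06 0.01 2.26]
```

```bash
python3 -m pendant '[[0,0,0,0.2,-0.01,0.46,0],[0,0,0,0.4,-0.02,0.92,0],[0,0,0,0.61,-0.04,1.37,0],[0,0,0,0.83,-0.04,1.82,0],[0,0,0,1.06,-0.05,2.26,0]]' 30
python3 -c "
from h import *
arc(8)"
```

```text
time_s: 28.6
eef_pos: [473.8, -201.4, 150.4]
ee_rot: [-0.002, 0.794, -0.002, -0.608]
force: [-2.5, 1.6, 3.5]
grip_width: 0.103
t 28.60 beta 46.2 lid 37.8deg r 179.0 F [-2.5  1.6  3.5] g 0.103 y -201.4
[0.25 0.   0.43]
[0.51 0.   0.86]
[0.78 0.01 1.28]
[1.07 0.01 1.69]
[1.36 0.01 2.09]
```

```bash
python3 -m pendant '[[0,0,0,0.25,0,0.43,0],[0,0,0,0.51,0,0.86,0],[0,0,0,0.78,0,1.28,0],[0,0,0,1.07,0,1.69,0],[0,0,0,1.36,0,2.09,0]]' 30
python3 - <<'E'
from h import *
import cv2
arc(8)
cv2.imwrite("pics/w13.png",vision.capture("wrist")[:,:,::-1])
s=vision.capture("side")[:,:,::-1];cv2.imwrite("pics/s13.png",cv2.resize(s[90:270,300:520],None,fx=3.6,fy=3.3))
E
```

```text
time_s: 29.22
eef_pos: [457.3, -201.4, 131.7]
ee_rot: [-0.002, 0.794, -0.002, -0.608]
force: [1.2, -2.9, 1.0]
grip_width: 0.102
t 29.23 beta 38.2 lid 29.8deg r 178.7 F [ 1.2 -2.9  1. ] g 0.102 y -201.4
[0.29 0.   0.41]
[0.6 0.  0.8]
[0.93 0.01 1.18]
[1.26 0.01 1.55]
[1.61 0.01 1.91]
```

View pics/w13.png

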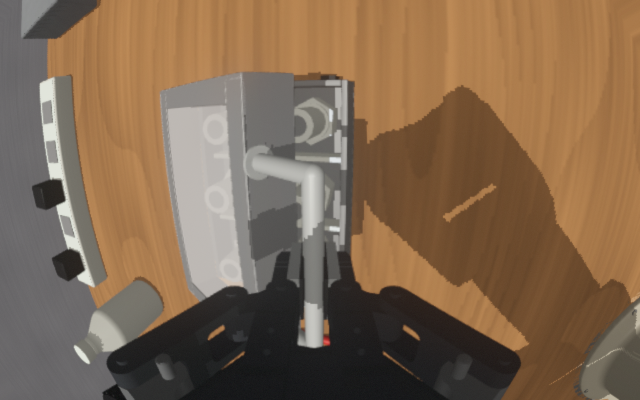

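View pics/s13.png

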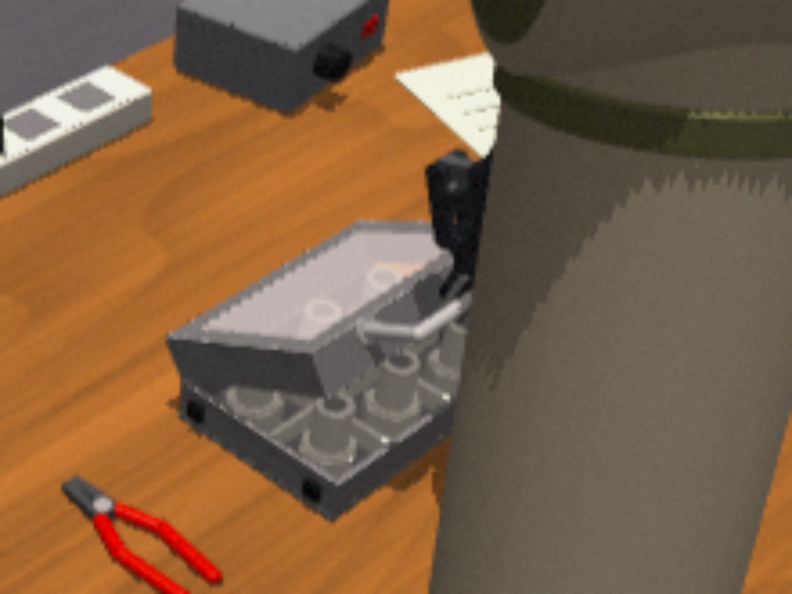

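Going well: the lid is at about 30° and the connectors are standing under it. I'll continue more slowly.

```bash
python3 -m pendant '[[0,0,0,0.29,0.01,0.41,0],[0,0,0,0.6,0.02,0.8,0],[0,0,0,0.93,0.03,1.18,0],[0,0,0,1.26,0.04,1.55,0],[0,0,0,1.61,0.05,1.91,0]]' 30
python3 -c "
from h import *
arc(8)"
```

```text
time_s: 29.95
eef_pos: [442.9, -201.3, 111.0]
ee_rot: [-0.002, 0.794, -0.001, -0.608]
force: [0.0, -2.6, 0.8]
grip_width: 0.104
t 29.95 beta 30.1 lid 21.7deg r 179.0 F [ 0.  -2.6  0.8] g 0.104 y -201.3
[0.36 0.   0.34]
[0.73 0.   0.68]
[1.11 0.01 1.01]
[1.49 0.01 1.33]
[1.89 0.01 1.63]
```

```bash
python3 -m pendant '[[0,0,0,0.36,0.01,0.34,0],[0,0,0,0.73,0.02,0.68,0],[0,0,0,1.11,0.03,1.01,0],[0,0,0,1.49,0.04,1.33,0],[0,0,0,1.89,0.05,1.63,0]]' 30
python3 -c "
from h import *
arc(8)"
```

```text
time_s: 30.58
eef_pos: [432.0, -201.4, 88.4]
ee_rot: [-0.003, 0.794, -0.001, -0.609]
force: [1.3, 1.3, 0.5]
grip_width: 0.103
t 30.57 beta 22.0 lid 13.7deg r 178.8 F [1.3 1.3 0.5] g 0.103 y -201.4
[0.4 0.  0.3]
[0.81 0.   0.58]
[1.23 0.01 0.86]
[1.66 0.01 1.12]
[2.09 0.01 1.37]
```

```bash
python3 -m pendant '[[0,0,0,0.4,0,0.3,0],[0,0,0,0.81,0,0.58,0],[0,0,0,1.23,0,0.86,0],[0,0,0,1.66,0,1.12,0],[0,0,0,2.09,0,1.37,0]]' 30
python3 -c "
from h import *
arc(4)"
```

```text
time_s: 31.2
eef_pos: [424.3, -201.5, 64.7]
ee_rot: [-0.003, 0.794, -0.001, -0.608]
force: [0.5, 4.1, 1.3]
grip_width: 0.102
t 31.20 beta 14.1 lid 5.7deg r 178.8 F [0.5 4.1 1.3] g 0.102 y -201.5
[0.21 0.   0.13]
[0.44 0.   0.25]
[0.66 0.   0.36]
[0.88 0.   0.47]
[1.11 0.   0.58]
```

```bash
python3 -m pendant '[[0,0,0,0.21,-0.02,0.13,0],[0,0,0,0.44,-0.03,0.25,0],[0,0,0,0.66,-0.04,0.36,0],[0,0,0,0.88,-0.05,0.47,0],[0,0,0,1.11,-0.05,0.58,0]]' 30
python3 -c "
from h import *
arc(2)"
```

```text
time_s: 31.82
eef_pos: [421.8, -201.4, 52.8]
ee_rot: [-0.002, 0.794, -0.002, -0.608]
force: [-0.1, -0.1, 1.8]
grip_width: 0.105
t 31.82 beta 10.2 lid 1.8deg r 178.8 F [-0.1 -0.1  1.8] g 0.105 y -201.4
[0.11 0.   0.07]
[0.22 0.   0.12]
[0.33 0.   0.17]
[0.45 0.   0.22]
[0.56 0.   0.27]
```

```bash
python3 -m pendant '[[0,0,0,0.11,0,0.06,0],[0,0,0,0.22,0,0.11,0],[0,0,0,0.33,0,0.16,0],[0,0,0,0.45,0,0.21,0],[0,0,0,0.56,0,0.26,0]]' 30
python3 -c "
from h import *
arc(1)"
```

```text
time_s: 32.45
eef_pos: [420.8, -201.4, 46.9]
ee_rot: [-0.002, 0.794, -0.002, -0.608]
force: [1.0, -2.7, 0.4]
grip_width: 0.103
t 32.45 beta 8.2 lid -0.1deg r 178.7 F [ 1.  -2.7  0.4] g 0.103 y -201.4
[0.05 0.   0.04]
[0.11 0.   0.06]
[0.17 0.   0.09]
[0.22 0.   0.11]
[0.28 0.   0.14]
```

There is no contact force yet, so I'll go down in small steps until the cover seats.

```bash
python3 -m pendant '[[0,0,0,0.03,0,0.02,0],[0,0,0,0.06,0,0.03,0],[0,0,0,0.09,0,0.05,0],[0,0,0,0.12,0,0.06,0],[0,0,0,0.14,0,0.07,0]]' 30
python3 -c "
from h import *
arc(1)"
```

```text
time_s: 33.08
eef_pos: [420.7, -201.4, 45.7]
ee_rot: [-0.002, 0.794, -0.002, -0.608]
force: [0.9, -0.9, 8.6]
grip_width: 0.106
t 33.08 beta 7.9 lid -0.5deg r 178.7 F [ 0.9 -0.9  8.6] g 0.106 y -201.4
[0.05 0.   0.04]
[0.11 0.   0.06]
[0.17 0.   0.09]
[0.22 0.   0.11]
[0.28 0.   0.13]
```

Contact begins at 8.6 N, so I'll press slightly more to confirm it is seated.

```bash
python3 -m pendant '[[0,0,0,0.02,0,0.01,0],[0,0,0,0.04,0,0.02,0],[0,0,0,0.06,0,0.03,0],[0,0,0,0.08,0,0.03,0],[0,0,0,0.08,0,0.03,0]]' 30
python3 - <<'E'
from h import *
import cv2
arc(1)
cv2.imwrite("pics/w14.png",vision.capture("wrist")[:,:,::-1])
s=vision.capture("side")[:,:,::-1];cv2.imwrite("pics/s14.png",cv2.resize(s[90:270,300:520],None,fx=3.6,fy=3.3))
E
```

```text
time_s: 33.7
eef_pos: [420.8, -201.5, 45.4]
ee_rot: [-0.002, 0.794, -0.002, -0.608]
force: [-1.2, -0.7, 15.0]
grip_width: 0.1
t 33.70 beta 7.8 lid -0.6deg r 178.6 F [-1.2 -0.7 15. ] g 0.100 y -201.5
[0.05 0.   0.05]
[0.11 0.   0.07]
[0.16 0.   0.1 ]
[0.22 0.   0.12]
[0.28 0.   0.14]
```

View pics/w14.png

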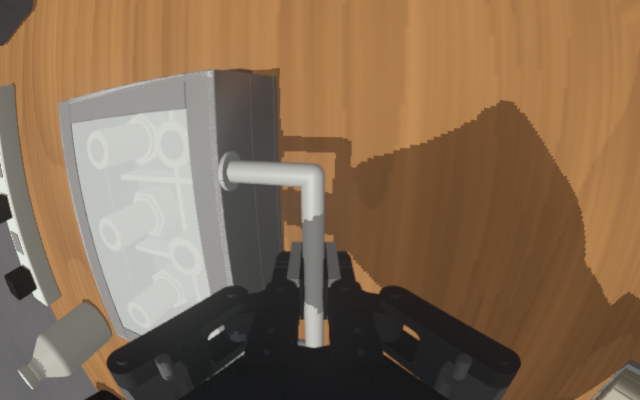

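View pics/s14.png

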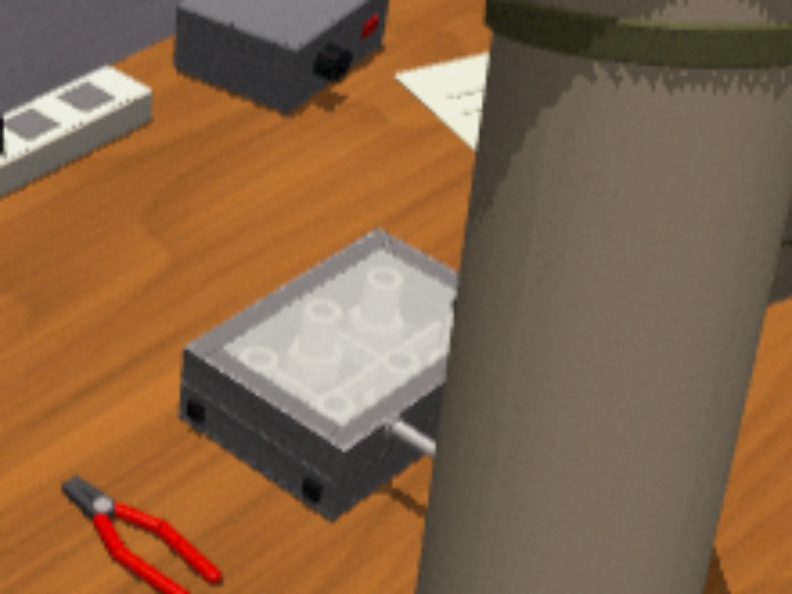

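The cover is seated flush. I'll ease off the press, then open a little and back out along the tool axis.

```bash
python3 -m pendant '[[0,0,0,-0.06,0,-0.01,0],[0,0,0,-0.08,0,-0.02,0.1],[0,0,0,-0.08,0,-0.02,0.2],[0,0,0,-0.08,0,-0.02,0.3],[0,0,0,-0.08,0,-0.02,0.33]]' 20
python3 - <<'E'
from h import *
import cv2
show()
cv2.imwrite("pics/w15.png",vision.capture("wrist")[:,:,::-1])
E
```

```text
time_s: 34.42
eef_pos: [419.9, -200.7, 44.9]
ee_rot: [-0.003, 0.793, -0.001, -0.609]
force: [-0.4, 0.9, 0.2]
grip_width: 0.33
t 34.42 p [ 419.937 -200.726   44.927] x [ 0.259  0.002 -0.966] z [-0.966  0.005 -0.259] F [-0.356  0.863  0.243] g 0.33 q [-0.807  0.355  2.052  0.351  0.58   2.061]
```

View pics/w15.png

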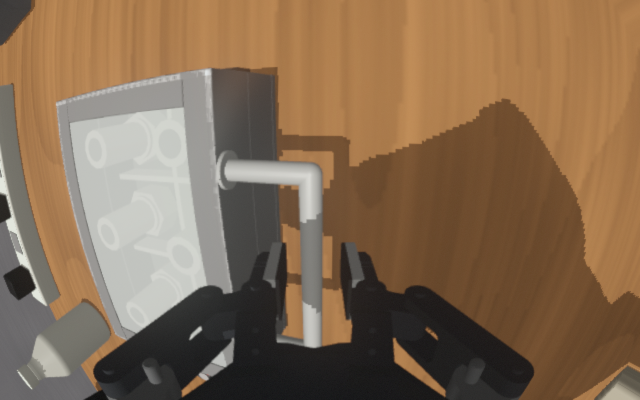

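The bar is clear of both pads. I'll back out slowly.

```bash
python3 -m pendant '[[0,0,0,-0.4,0,0,0.33],[0,0,0,-1,0,0,0.33],[0,0,0,-1.8,0,0,0.33],[0,0,0,-2.8,0,0,0.33],[0,0,0,-4,0,0,0.33]]'
python3 -m pendant '[[0,0,0,-2,0,0,0.33],[0,0,0,-4,0,0,0.33],[0,0,0,-6.5,0,0,0.33],[0,0,0,-9,0,0,0.33],[0,0,0,-12,0,0,0.33]]'
python3 -c "
from h import *
show();plan([250,-450,250],bor(15))"
```

```text
time_s: 35.1
eef_pos: [409.7, -201.2, 84.7]
ee_rot: [-0.002, 0.794, -0.001, -0.608]
force: [-0.1, 1.0, 0.4]
grip_width: 0.333
time_s: 35.72
eef_pos: [378.1, -201.0, 201.0]
ee_rot: [-0.002, 0.794, -0.001, -0.608]
force: [0.5, -0.7, 0.1]
grip_width: 0.325
t 35.73 p [ 378.073 -201.012  200.992] x [ 0.26   0.001 -0.966] z [-0.966  0.005 -0.26 ] F [ 0.544 -0.687  0.093] g 0.325 q [-0.892  0.006  1.971  0.241  1.012  2.143]
turn [-0.005 -0.001  0.001] (0 deg) shift cm [-8.074 24.954 10.958]
```

Clear of the bar. I'll move the arm aside so the cameras can see.

```bash
python3 -m pendant '[[0,0,0,-2,4,1.8,0.33],[0,0,0,-4,8,3.6,0.33],[0,0,0,-6,12,5.4,0.33],[0,0,0,-8,16,7,0.33],[0,0,0,-8,20,9,0.33]]'
python3 - <<'E'
from h import *
import cv2
show()
s=vision.capture("side")[:,:,::-1];cv2.imwrite("pics/s16.png",s)
cv2.imwrite("pics/s16c.png",cv2.resize(s[90:270,300:520],None,fx=3.6,fy=3.3))
t=vision.capture("top")[:,:,::-1];cv2.imwrite("pics/t16.png",t)
E
```

```text
time_s: 36.35
eef_pos: [268.9, -402.5, 255.2]
ee_rot: [-0.001, 0.794, -0.003, -0.608]
force: [1.9, 0.1, -0.1]
grip_width: 0.333
t 36.35 p [ 268.937 -402.45   255.174] x [ 0.26  -0.003 -0.965] z [-0.965  0.005 -0.26 ] F [ 1.893  0.101 -0.127] g 0.333 q [-1.366  0.134  1.683  0.269  1.277  1.709]
```

View pics/s16.png

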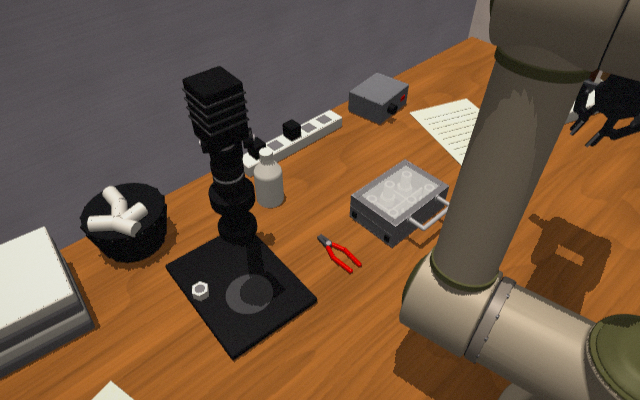

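View pics/s16c.png

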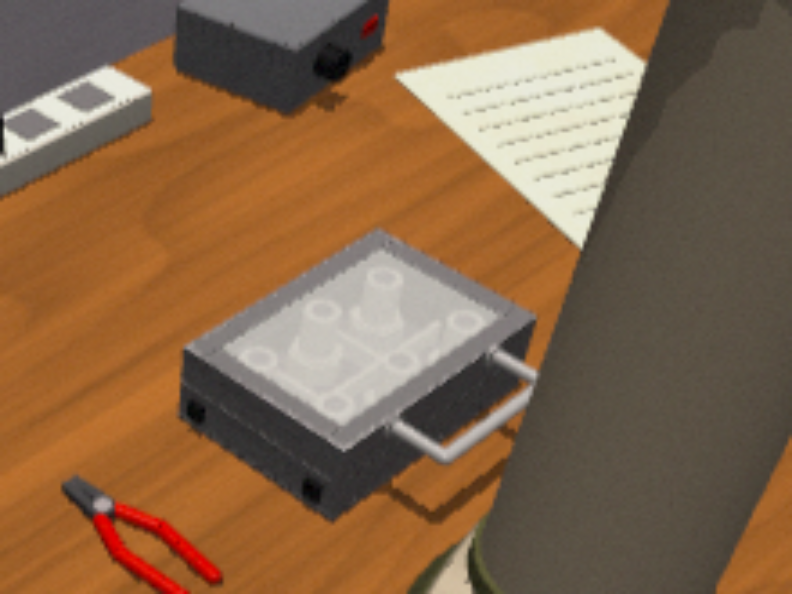

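View pics/t16.png

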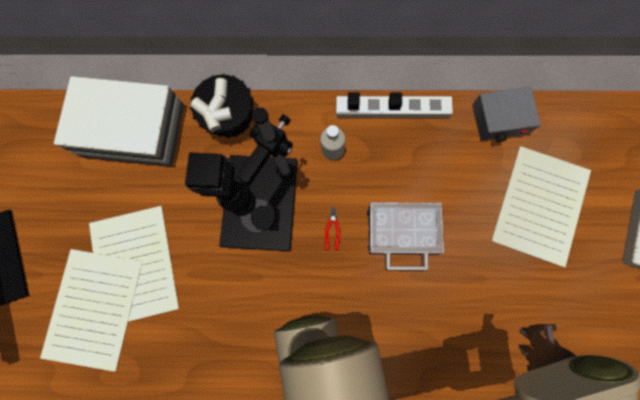

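The case is closed flush with all six connectors standing under the window. The nut (200,290), cutters (340,253) and bottle are at their original pixels, and the arm is clear of everything. I'll hand in.

```bash
python3 -m pendant '[[0,0,0,0,0,0,0.33],[0,0,0,0,0,0,0.33],[0,0,0,0,0,0,0.33],[0,0,0,0,0,0,0.33],[0,0,0,0,0,0,0.33]]'
python3 -c "
from rig import job
print(job.finish_job())"
```

```text
time_s: 37.08
eef_pos: [270.1, -400.7, 253.2]
ee_rot: [-0.002, 0.794, -0.001, -0.608]
force: [-0.2, -0.1, -0.5]
grip_width: 0.33
the job is handed in; nothing more can be done
None
```

The connector is upright in the empty pocket, the cover is fully closed, and I handed the job in at about 37 s of the 69 s allowed.

- **Connector:** I gripped it with the tool leaning 45° and the hand towards the robot, lifted it straight, and drew it out from under the ring light. It touched the pocket floor at the predicted height with about 15 N, and then I let go. The wrist and side images then showed all six connectors standing.
- **Cover:** I held the pull bar from about 94° down to closed, so it never dropped. Lateral force stayed below about 7 N, and it seated with a press of up to 15 N before I released it.
- **Last checks:** The final side and top pictures show the cover flush on the rim and all six connectors upright under the window. The nut, cutters and bottle are in the same places in the pictures, and the arm is clear with the force reading near zero.
- **What did not go to plan:** My first approach to the stage ran close to a wrist singularity and a joint limit. I backed off and turned the wrist in free air before grasping. At closing, my arc estimate read −0.6° instead of 0, which is within the calibration error.

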